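Scan in and rack the shift's job plates

TASK

Swing the red-gripped carry bail of the card rack up and over until it is seated at its rear stop. With the hand scanner held level and in line with each job plate, read the barcode label of every plate while it lies on the table, holding the beam's focus steadily on the middle of the label for a good second, in the order yellow, blue, green (one of them may be missing); then lay the scanner back along the middle of its charging pad and slide each plate, label end first, fully home into the rack bay under the tag of its own colour. Leave the other things on the table where they are.

Things in the scene. Friction and masses are not known exactly. Their poses are not given: they have to be found in the camera images.
- rack: Grey steel card rack screwed to the table, 100 (x) x 254 (y) x 40 mm high; origin under its centre. Three covered bays side by side, open at its front (-x side), centred at y = +80, 0 and -80 mm in its frame; each bay is 66 wide, 10 mm high (z 12 to 22 mm) and 60 mm deep (x from -50 at the mouth to +10 mm at the back stop). Its red-gripped carry bail swings over it and at first lies forward, right above where plates are loaded
- bail_hinge (a point): point of the rack on the bail's hinge axis (the rack's y axis), at x 0, y 0, z 50 mm in the rack's frame; axes as the rack's
- bail (a joint): angle (rad) of the carry bail, a U of 10 mm steel rod, 270 mm wide, with its bar 85 mm from the hinge axis. 0: lying forward (to the rack's -x), bar 20 degrees above the hinge's level; grows as the bar goes up and over; 1.22: straight up; 2.44: seated at its end stop towards the rear (+x), bar again 20 degrees above the hinge's level. The hinge is stiff (0.16 N m, about 2 N at the bar) and stays where it is left
- bail_grip (a point): centre of the red grip on the bail's bar: a cylinder 18 mm in diameter, 110 mm long along the rack's y; the point moves with the bail (z 79 mm when forward or seated, 135 mm at the top)
- pad: flat black charging pad fixed to the table, 190 (x) x 90 (y) x 4 mm thick with two orange lines along it; origin under its centre
- scanner: Orange and grey hand scanner, about 0.22 kg, at first lying on the pad along the pad's x. Origin on its underside, below the middle of its 145 mm length; x points to its nose, z up. Handle 32 wide (y) and 32 mm high from x -75 to +30 mm; grey head 54 wide, 38 mm high from x +26 to +70 mm. The window is low on the nose, at (62, 0, 6) mm; the beam leaves it forward and 60 degrees downward
- scanner_grip (a point): where to take the scanner: in the handle at (-10, 0, 20) mm of the scanner's frame, same axes
- scanner_focus (a point): the scanner's focus: the point on its beam 80 mm out from the window, at (102, 0, -63) mm in the scanner's frame (same axes). A label is read when the focus is on the middle of the label, within about 15 mm, the scanner level and its x axis along the plate's x axis, either way round (within about 15 degrees)
- plate_yellow: rigid yellow job plate, 110 (x) x 60 (y) x 6 mm thick, about 0.12 kg; origin at the centre of its underside; z up. An upright grip fin, 36 (x) x 14 mm (y), stands on it centred at x -34 mm, its top 46 mm above the underside. The other end (+x) is the one that goes into a bay. May be absent
- label_yellow (a point): middle of the barcode label (32 x 48 mm, black bars on white) on the top of the yellow plate, at x +22 mm, z 6 mm in the plate's frame, same axes
- tag_yellow: yellow tag, 30 (x) x 50 (y) x 6 mm, fixed on the rack's roof above the bay for the yellow plate; origin at the centre of its underside, at x -30, z 40 mm in the rack's frame and on the bay's centre line, axes as the rack's; which bay it marks varies. The plate is fully home when its origin is 15 mm to the -x side of this origin and 28 mm below it
- plate_blue: rigid blue job plate, 110 (x) x 60 (y) x 6 mm thick, about 0.12 kg; origin at the centre of its underside; z up. An upright grip fin, 36 (x) x 14 mm (y), stands on it centred at x -34 mm, its top 46 mm above the underside. The other end (+x) is the one that goes into a bay. May be absent
- label_blue (a point): middle of the barcode label (32 x 48 mm, black bars on white) on the top of the blue plate, at x +22 mm, z 6 mm in the plate's frame, same axes
- tag_blue: blue tag, 30 (x) x 50 (y) x 6 mm, fixed on the rack's roof above the bay for the blue plate; origin at the centre of its underside, at x -30, z 40 mm in the rack's frame and on the bay's centre line, axes as the rack's; which bay it marks varies. The plate is fully home when its origin is 15 mm to the -x side of this origin and 28 mm below it
- plate_green: rigid green job plate, 110 (x) x 60 (y) x 6 mm thick, about 0.12 kg; origin at the centre of its underside; z up. An upright grip fin, 36 (x) x 14 mm (y), stands on it centred at x -34 mm, its top 46 mm above the underside. The other end (+x) is the one that goes into a bay. May be absent
- label_green (a point): middle of the barcode label (32 x 48 mm, black bars on white) on the top of the green plate, at x +22 mm, z 6 mm in the plate's frame, same axes
- tag_green: green tag, 30 (x) x 50 (y) x 6 mm, fixed on the rack's roof above the bay for the green plate; origin at the centre of its underside, at x -30, z 40 mm in the rack's frame and on the bay's centre line, axes as the rack's; which bay it marks varies. The plate is fully home when its origin is 15 mm to the -x side of this origin and 28 mm below it
- tape_roll: grey tape roll, 90 mm wide, 25 high; a bystander; origin under its centre
- clip_tin: steel tin, 80 x 60 x 28 mm; a bystander; origin under its centre
- mug: white mug, 82 mm wide, 95 high; a bystander; origin under its centre
- travel_cup: red travel cup, 74 mm wide, 152 high; a bystander; origin under its centre
- coffee_can: red coffee can, 90 mm wide, 120 high; a bystander; origin under its centre
Mind the look-alikes: they are no part of the job. Of the things that look like the plate_blue, the larger one is meant.

How it is judged (in metres and radians):
On the way, in this order (a step that is already met when the one before it is completed fails the run):
1. the yellow plate, lying on the table, is scanned: the focus stays within 15 mm of its label, scanner level and lengthwise in line with the plate, for 1 s (distance between scanner_focus and label_yellow below 0.015 m and angle between the x axis of scanner and the x axis of plate_yellow, either way round below 0.26 rad and angle between the z axis of scanner and the z axis of plate_yellow, either way round below 0.2 rad and height (world z) of label_yellow below 0.012 m), for 1 s.
2. the blue plate, lying on the table, is scanned: the focus stays within 15 mm of its label, scanner level and lengthwise in line with the plate, for 1 s (distance between scanner_focus and label_blue below 0.015 m and angle between the x axis of scanner and the x axis of plate_blue, either way round below 0.26 rad and angle between the z axis of scanner and the z axis of plate_blue, either way round below 0.2 rad and height (world z) of label_blue below 0.012 m), for 1 s.
3. the green plate, lying on the table, is scanned: the focus stays within 15 mm of its label, scanner level and lengthwise in line with the plate, for 1 s (distance between scanner_focus and label_green below 0.015 m and angle between the x axis of scanner and the x axis of plate_green, either way round below 0.26 rad and angle between the z axis of scanner and the z axis of plate_green, either way round below 0.2 rad and height (world z) of label_green below 0.012 m), for 1 s.
At the end, for the whole second after the job is handed in: bail within 0.12 rad of its rear stop; every plate present within 7 mm of fully home, 10 mm sideways, in the bay under its colour's tag, flat, at rest; scanner flat, at rest on its pad, within 30 mm of the centre and 0.25 rad of the pad's line (either way round) (value of joint bail above 2.32 rad and x of plate_yellow in the frame of tag_yellow between -0.022 and -0.008 m and y of plate_yellow in the frame of tag_yellow between -0.01 and 0.01 m and z of plate_yellow in the frame of tag_yellow between -0.033 and -0.02 m and angle between the x axis of plate_yellow and the x axis of tag_yellow, either way round below 0.12 rad and angle between each of plate_yellow, plate_blue, plate_green, scanner's own z axis and vertical below 0.1 rad and linear speed of each of plate_yellow, plate_blue, plate_green, scanner below 0.02 m/s and x of plate_blue in the frame of tag_blue between -0.022 and -0.008 m and y of plate_blue in the frame of tag_blue between -0.01 and 0.01 m and z of plate_blue in the frame of tag_blue between -0.033 and -0.02 m and angle between the x axis of plate_blue and the x axis of tag_blue, either way round below 0.12 rad and x of plate_green in the frame of tag_green between -0.022 and -0.008 m and y of plate_green in the frame of tag_green between -0.01 and 0.01 m and z of plate_green in the frame of tag_green between -0.033 and -0.02 m and angle between the x axis of plate_green and the x axis of tag_green, either way round below 0.12 rad and horizontal distance between scanner and pad below 0.03 m and angle between the x axis of scanner and the x axis of pad, either way round below 0.25 rad and height (world z) of scanner below 0.01 m); the robot touches nothing.
It fails at once if another thing on the table is moved by more than 40 mm (distance of any of tape_roll, clip_tin, mug, travel_cup, coffee_can from where it was at the start of the episode above 0.04 m).
Of plate_yellow, plate_blue, plate_green only 2 to 3 are there at a start; the rules pass over those that are not, and their reading is None.
At some moment in a run one of plate_yellow, plate_blue, plate_green, scanner may be knocked a few centimetres aside while the robot is not near it.
It also fails if it takes over 210 s, if anything falls off the work surface, if the arm or the gripper's body presses on something with over 40 N, if the wrist force passes 120 N, or if a joint passes its speed limit or range.

ROBOT

A 7-joint arm with a two-finger parallel gripper is mounted at the origin on the work surface. World frame = base frame: x ahead of the robot, y to its left, z up, the work surface at z = 0. Lengths are in m, angles in degrees, forces in N, time in s.
With the tool pointing down it reaches from about 0.4 to 0.85 m from the base axis. Payload 6.9 kg.
Tool frame: the origin (TCP) lies midway between the tips of the shut fingers; the grasp point (between the pads) lies 19 mm behind it; z points along the fingers, y is the direction in which the jaws open and shut (so a half turn about z gives the same grasp; the last joint's range is limited). The gripper opens to 85 mm and grips with 20 to 120 N. Pads are 22 mm wide; open, the fingers measure 114 mm over their backs; the gripper's body (76 mm by 85 mm) begins 54 mm behind the grasp point. The pads swing forward as they close: fully open they stand 13 mm farther back than shut.
Start: joints at [-66.033, 29.078, -13.613, 85.955, 7.202, 65.827, -8.869], TCP at [0.192, 0.595, 0.231] pointing down, gripper open.
Joint ranges: [-176.47, 176.47], [-13.61, 117.27], [-81.72, 77.17], [0.22, 143.17], [-87.28, 267.28], [10, 112.55], [-165.47, 165.47]. Speed limits (degrees/s): [136.94, 136.94, 180, 180, 180, 180, 180].

INTERFACE

Orientations are given as [roll, pitch, yaw] about the fixed x, y, z axes, in that order (R = Rz(yaw) Ry(pitch) Rx(roll)).
In Python, from plant import sense, get_image, close_job gives the robot as it stands.
- The arm moves only by the tool carry_out, never from a script. Its argument "rows" is text: rows parted by semicolons, each of 7 numbers parted by spaces: the shift along the tool's x, y, z in units of 40 mm (1.0 is 40 mm), then the turn, a rotation vector about the tool's x, y, z in units of 8 degrees (1.0 is 8 degrees), then the opening, from 0 (shut) to 1 (fully open). In form: tx ty tz ax ay az jaw; .... A call has 1 to 12 rows; each row shifts and turns the commanded pose from where the row before left it, along the tool's axes as they then stand; what a row does not reach is not made up. A row lasts 1/8 s, in which the tool goes at most 62.5 mm and 10.7 degrees, less where a joint would pass 70% of its speed; a pose out of reach is approached as far as the arm can. A call is refused whole if a number of a shift passes 1 or a number of a turn 1, either way. A call with a gripper value outside its range is refused whole. The fingers move at their own pace and stop on an object; "grip_force" is the grip in N (left out, the last holds). Time passes only in rows, so rows that do not move let the fingers close. It gives the time, the measured TCP pose, the force and the opening at its end, in the units of the state.
- sense(): the state, without advancing time (a new reading comes with each control period).
- get_image(name): name is "side" or "top"; returns a dict with "color" (384x512x3 uint8, red, green, blue), "intrinsics" (3x3 intrinsics, pixels), "R" (3x3) and "t" (3): a world point X has camera coordinates R X + t. Camera axes: x right, y down, z forward; pixel columns grow to the right and rows downward; lengths in m; the calibration is good to about 2 mm. A picture is of the moment at which its call begins. There is no depth.
- close_job(): hands the job in, once; it reports no verdict.
The state is a dict: "clock": time; "qpos": joint angles; "joint_vel": joint speeds; "joint_torque": joint torques, N m; "tcp_pos": TCP position; "orientation": TCP orientation; "ft_force": force on the tool from outside, world axes, zero at the start; "torque": the same for the moment, N m; "opening": opening from 0.0 (shut) to 1.0 (fully open).
Only numpy, scipy, OpenCV 4.12 (cv2) and the standard library are available. Lean on these libraries where they do the work, as an engineer would, in place of code of your own. Each camera call takes 0.05 s, during which the arm holds its last target.

## Working session

There is one attempt and no reset: what is moved stays moved. The work goes in short steps, Python scripts to look and compute and a tool call to move; the robot and the scene stay as the last step left them, time stands still between calls to the robot, and variables do not carry over. Pictures are saved under pics/ and viewed, and the job is handed in when it is done.

Besides the shell and the picture viewer there is one more tool, called after ">>>" as name(argument=value, ...) on one line, values as JSON. carry_out: Moves the arm, as the interface text tells. Its arguments: {"type":"object","properties":{"rows":{"type":"string"},"grip_force":{"type":"number"}},"required":["rows"]}

```bash
ls; mkdir -p pics
python3 - <<'E'
from plant import sense,get_image
import cv2,numpy as np,pickle
print(sense())
for n in("top","side"):
    d=get_image(n);cv2.imwrite(f"pics/{n}0.png",cv2.resize(d["color"][:,:,::-1],(800,600),interpolation=cv2.INTER_CUBIC))
    pickle.dump(d,open(f"{n}0.pkl","wb"))
    R=np.array(d["R"]);print(n,d["intrinsics"],R,-R.T@d["t"])
E
```

```text
pics
{'clock': 0.0, 'qpos': array([-66.03258237,  29.12603164, -13.60810909,  86.00880446,
         7.20345418,  65.82379723,  -8.87073473]), 'joint_vel': array([ 3.81792947e-02, -1.38725641e-02,  3.77481221e-02, -6.72656127e-02,
       -8.95909328e-04, -3.55079804e-02, -3.66875946e-05]), 'joint_torque': array([-6.64461404e-04, -6.20613384e+01, -2.18713425e+00, -2.49678594e+01,
        1.26358421e-02,  1.12940880e-02, -8.59265811e-06]), 'tcp_pos': array([0.19227331, 0.59418161, 0.23042308]), 'orientation': array([-1.79900324e+02,  3.15099421e-03,  1.62076598e+02]), 'ft_force': array([-0.32612594,  0.07648051, -0.51818812]), 'torque': array([-0.00618789,  0.04402375, -0.01956687]), 'opening': 1.0016587203760599}
top [[433.72891479   0.         253.72729081]
 [  0.         433.72891479 190.83098812]
 [  0.           0.           1.        ]] [[-0.0163342  -0.99976027  0.01458045]
 [-0.99496469  0.01481021 -0.09912575]
 [ 0.09888605 -0.01612617 -0.99496809]] [0.38124207 0.03101158 1.49239053]
side [[407.62886343   0.         254.49582434]
 [  0.         407.62886343 195.46217546]
 [  0.           0.           1.        ]] [[ 0.87974628 -0.47536833  0.00845118]
 [-0.2847588  -0.54106038 -0.79130657]
 [ 0.38073469  0.69374247 -0.61136117]] [-0.00589361 -1.00535394  0.95746726]
```

View pics/top0.png

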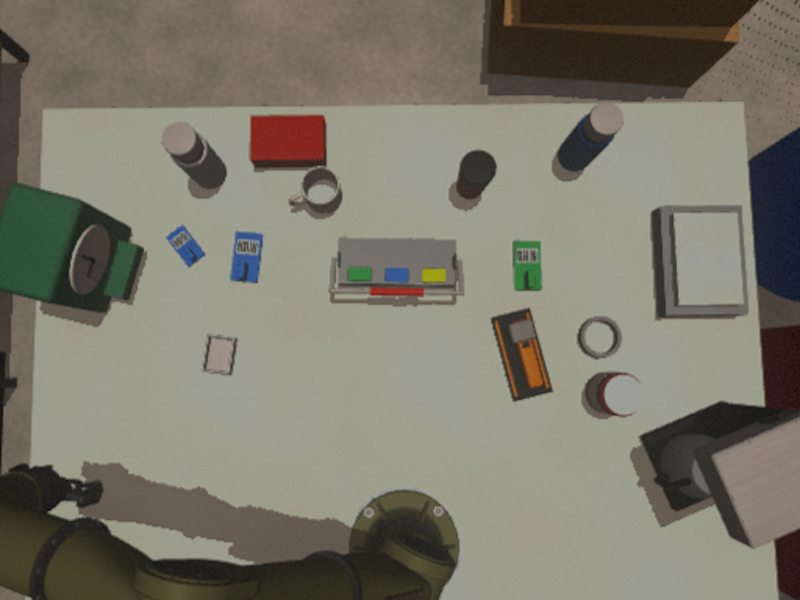

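View pics/side0.png

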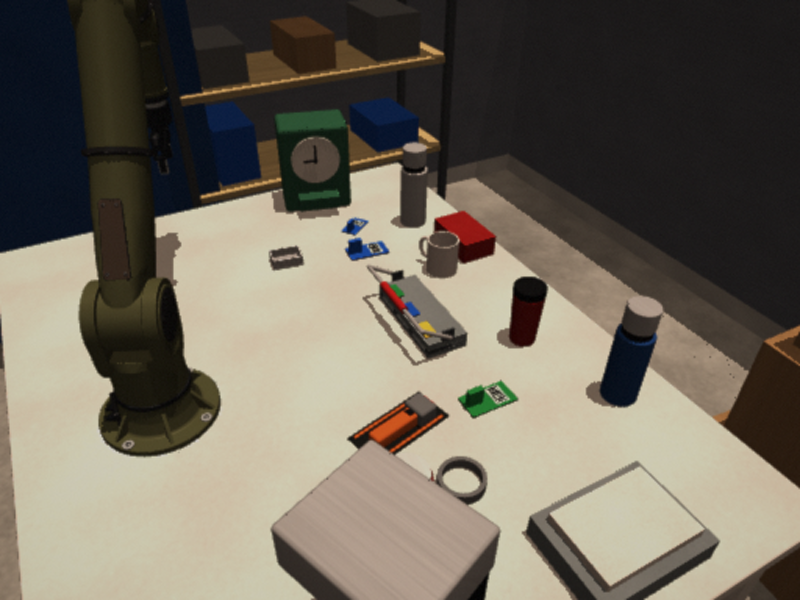

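Yellow appears to be absent. Candidates for the blue plate, in 800-px top view pixels: the larger at (246,257) and the smaller look-alike at (185,245). Green is at (527,265) and the scanner at (525,350). I'll crop close to check these.

```bash
cat > h.py <<'E'
import cv2,numpy as np,pickle
from scipy.spatial.transform import Rotation as Ro
def K(d): return np.array(d["intrinsics"])
def ray(d,uv,z):
    uv=np.atleast_2d(np.asarray(uv,float));R=np.array(d["R"]);t=np.array(d["t"])
    c=-R.T@t; v=np.c_[uv,np.ones(len(uv))]@np.linalg.inv(K(d)).T@R
    return c+v*((z-c[2])/v[:,2])[:,None]
def proj(d,X):
    p=np.atleast_2d(X)@np.array(d["R"]).T+d["t"];p=p@K(d).T;return p[:,:2]/p[:,2:]
def two(da,ua,db,ub):
    A=[];b=[]
    for d,u in((da,ua),(db,ub)):
        R=np.array(d["R"]);c=-R.T@d["t"];v=R.T@np.linalg.inv(K(d))@np.array([u[0],u[1],1.]);v/=np.linalg.norm(v)
        P=np.eye(3)-np.outer(v,v);A.append(P);b.append(P@c)
    return np.linalg.lstsq(np.vstack(A),np.hstack(b),rcond=None)[0]
def hsv(d): return cv2.cvtColor(d["color"],cv2.COLOR_RGB2HSV)
R_={"blue":((100,120,60),(125,255,255)),"green":((50,120,40),(80,255,255)),"yellow":((24,120,80),(34,255,255)),"orange":((6,150,90),(19,255,255)),"red":((0,150,80),(4,255,255))}
def blobs(d,col,amin=15):
    m=cv2.inRange(hsv(d),*map(np.array,R_[col]));n,l,s,c=cv2.connectedComponentsWithStats(m,connectivity=8)
    return [(l==i,s[i],c[i]) for i in range(1,n) if s[i][4]>=amin]
def load(n): return pickle.load(open(n+".pkl","rb"))
def snap(tag):
    from plant import get_image
    o=[]
    for n in("top","side"):
        d=get_image(n);pickle.dump(d,open(f"{n}{tag}.pkl","wb"));cv2.imwrite(f"pics/{n}{tag}.png",cv2.resize(d["color"][:,:,::-1],(800,600),interpolation=cv2.INTER_CUBIC));o.append(d)
    return o
def crop(d,x0,y0,w,h,f,name):
    cv2.imwrite(f"pics/{name}.png",cv2.resize(d["color"][y0:y0+h,x0:x0+w,::-1],None,fx=f,fy=f,interpolation=cv2.INTER_CUBIC))
E
python3 - <<'E'
from h import *
d=load("top0");s=load("side0")
for c in R_:
    for m,st,ce in blobs(d,c,25):
        print(c,st,ce.round(1),ray(d,ce,0.006).round(3)[0])
a=[d["color"][y:y+90,x:x+100,::-1] for x,y in((95,135),(290,135))]
a=np.hstack(a);cv2.imwrite("pics/c1.png",cv2.resize(a,None,fx=4,fy=4,interpolation=cv2.INTER_CUBIC))
a=[d["color"][y:y+90,x:x+100,::-1] for x,y in((205,140),(295,185))]
a=np.hstack(a);cv2.imwrite("pics/c2.png",cv2.resize(a,None,fx=4,fy=4,interpolation=cv2.INTER_CUBIC))
E
```

```text
blue [107 145  13   9  31] [112.7 148.5] [0.683 0.493 0.006]
blue [151 149  17   7  70] [158.9 151.1] [0.672 0.333 0.006]
blue [113 152  18  18 151] [121.6 160.8] [0.64  0.462 0.006]
blue [148 156  19  25 255] [157.  170.2] [0.605 0.339 0.006]
blue [247 172  14   8 112] [253.5 175.5] [0.582 0.007 0.006]
green [329 155  17  30 288] [337.3 171.8] [ 0.591 -0.284  0.006]
green [223 172  14   8  97] [229.7 175.1] [0.585 0.089 0.006]
yellow [270 172  15   9 134] [277.1 176. ] [ 0.579 -0.075  0.006]
orange [322   0   6  16  48] [324.8   7.2] [ 1.19  -0.26   0.006]
orange [464  14   8  13  52] [468.4  21.3] [ 1.133 -0.779  0.006]
orange [317 205  14  49  97] [323.3 228.8] [ 0.395 -0.229  0.006]
orange [331 217  21  31 326] [340.7 233.1] [ 0.379 -0.288  0.006]
red [ 161   74   47   29 1316] [183.8  88. ] [0.896 0.247 0.006]
red [237 184  34   5 160] [253.1 186.1] [0.545 0.009 0.006]
```

View pics/c1.png

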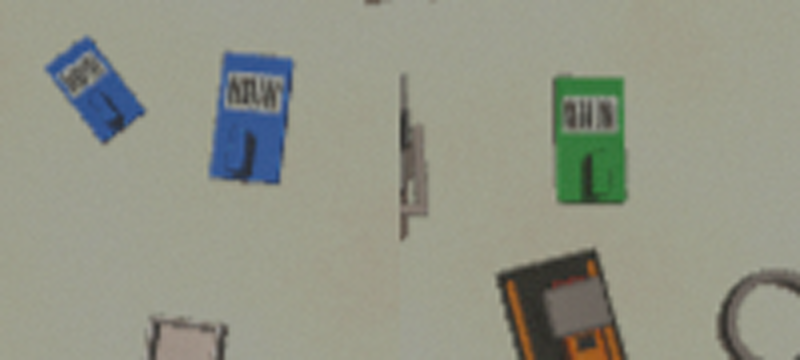

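View pics/c2.png

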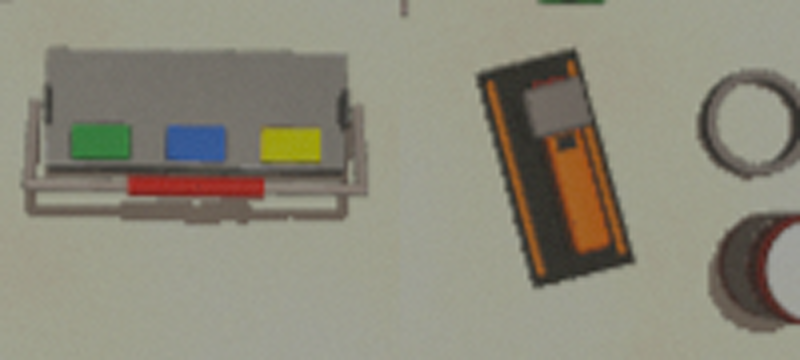

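The larger blue plate sits at crop pixel (250,118), measuring about 18x31 px (60x110 mm), so that's the right one. The tags run green, blue, yellow from left to right. Now I'll measure the poses.

```bash
cat >> h.py <<'E'
def rect(d,mask,z):
    k=np.ones((5,5),np.uint8);m=cv2.morphologyEx(mask.astype(np.uint8),cv2.MORPH_CLOSE,k)
    cs,_=cv2.findContours(m,cv2.RETR_EXTERNAL,cv2.CHAIN_APPROX_NONE);c=np.vstack(cs).reshape(-1,2)
    w=ray(d,c,z)[:,:2]
    (cx,cy),(a,b),th=cv2.minAreaRect((w*1000).astype(np.float32))
    if a<b: a,b=b,a; th+=90
    th=(th+90)%180-90
    return np.array([cx,cy]),a,b,th   # mm, yaw of the long axis
def plate(d,col,near,z=.006):
    M=np.zeros(d["color"].shape[:2],bool)
    for m,st,ce in blobs(d,col,10):
        if np.linalg.norm(ray(d,ce,z)[0][:2]-near)<.09: M|=m
    return rect(d,M,z)
E
python3 - <<'E'
from h import *
d=load("top0");s=load("side0")
for col,n in(("blue",(.63,.336)),("green",(.60,-.285))):
    print(col,"top",*plate(d,col,np.array(n)))
    # side
    for m,st,ce in blobs(s,col,10): print("  side",st,ce.round(1),ray(s,ce,.006)[0].round(3))
for c,zz in(("green",.046),("blue",.046),("yellow",.046)):
    for m,st,ce in blobs(d,c,25):
        p=ray(d,ce,.046)[0]
        if abs(p[1])<.15: print("tag",c,p.round(4),rect(d,m,.046)[1:])
for m,st,ce in blobs(d,"red",25): print("grip",rect(d,m,.079) if st[4]<300 else "")
for m,st,ce in blobs(s,"red",25): print("side red",st,ce)
for m,st,ce in blobs(d,"orange",25):
    if ce[1]>100: print("or",st,rect(d,m,.032),rect(d,m,.004))
crop(d,200,140,110,60,7,"rack")
crop(s,220,170,100,65,8,"racks")
crop(d,300,185,80,80,7,"pad")
E
```

```text
blue top [626.71258545 337.56033325] 106.75286102294922 56.6176872253418 -6.332305908203125
  side [225  63  41  17 405] [245.   70.9] [1.145 1.234 0.006]
  side [132  65  30  19 372] [144.1  74.5] [0.564 1.463 0.006]
  side [219 145   4   4  10] [221.  146.4] [0.625 0.464 0.006]
  side [224 144   8   6  27] [227.2 146.4] [0.65  0.45  0.006]
  side [223 153   8   3  17] [226.6 153.8] [0.62  0.395 0.006]
  side [242 155   6   7  22] [244.8 158.1] [0.675 0.326 0.006]
  side [221 157  22   9  83] [230.6 161.5] [0.609 0.331 0.006]
  side [260 193   9   9  40] [263.5 197.4] [0.611 0.048 0.006]
  side [407 214  13   7  27] [414.9 218.1] [ 1.032 -0.31   0.006]
green top [ 599.24291992 -283.66723633] 101.68485260009766 56.263797760009766 -0.839508056640625
  side [250 182   8   8  27] [253.9 185.6] [0.615 0.131 0.006]
  side [294 244  37  23 297] [309.5 255.8] [ 0.592 -0.287  0.006]
tag green [0.5794 0.0875 0.046 ] (43.7232551574707, 23.730321884155273, 89.18396759033203)
tag blue [0.5768 0.0075 0.046 ] (43.77230453491211, 23.74964141845703, 89.1702880859375)
tag yellow [ 0.5741 -0.0718  0.046 ] (47.338260650634766, 27.158300399780273, 89.16844940185547)
grip 
grip (array([537.6451416 ,   8.55371857]), 108.23578643798828, 13.19853401184082, 89.15271759033203)
side red [279 135  38  22 427] [297.34894614 145.46370023]
side red [244 180  15  18  86] [250.90697674 188.62790698]
or [317 205  14  49  97] (array([ 394.26138306, -224.67218018]), 165.9954833984375, 6.7153754234313965, 13.411787033081055) (array([ 394.51101685, -229.57440186]), 169.17816162109375, 6.8441162109375, 13.41179084777832)
or [331 217  21  31 326] (array([ 379.52856445, -283.2383728 ]), 106.8113784790039, 41.24456024169922, 13.437454223632812) (array([ 379.49575806, -289.26345825]), 108.85929870605469, 42.03535461425781, 13.437459945678711)
```

View pics/rack.png

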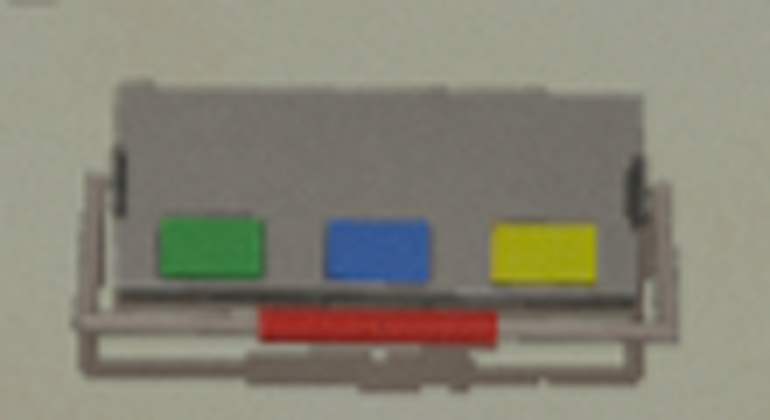

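View pics/pad.png

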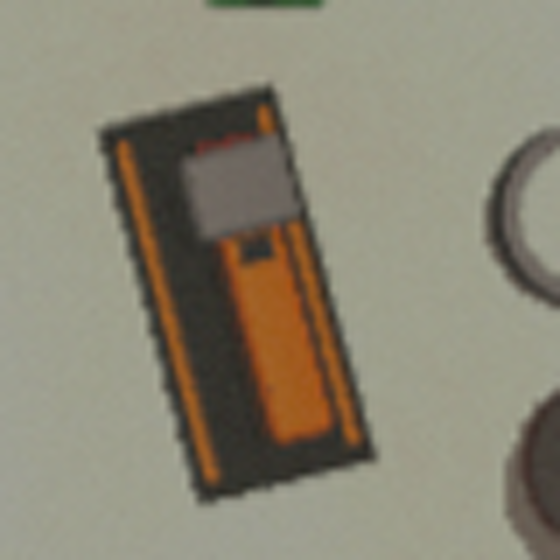

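View pics/racks.png

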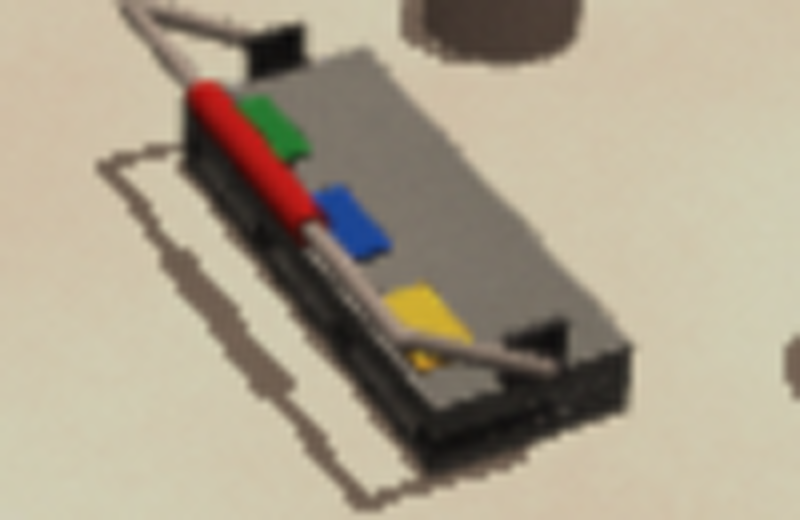

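```bash
cat >> h.py <<'E'
def plate2(d,col,near,z=.006):
    M=np.zeros(d["color"].shape[:2],np.uint8)
    for m,st,ce in blobs(d,col,10):
        if np.linalg.norm(ray(d,ce,z)[0][:2]-near)<.09: M|=m.astype(np.uint8)
    cs,_=cv2.findContours(M,cv2.RETR_EXTERNAL,cv2.CHAIN_APPROX_NONE)
    F=cv2.drawContours(np.zeros_like(M),[cv2.convexHull(np.vstack(cs))],-1,1,-1)
    v,u=np.nonzero(F);w=ray(d,np.c_[u,v],z)[:,:2];c=w.mean(0);l,e=np.linalg.eigh(np.cov((w-c).T));a=e[:,1]*np.sign(e[0,1])
    return c.round(4),np.degrees(np.arctan2(a[1],a[0])).round(2),(np.sqrt(12*l)*1000).round(1)
E
python3 - <<'E'
from h import *
d=load("top0");s=load("side0")
print(plate2(d,"blue",np.array((.63,.336))),plate2(d,"green",np.array((.60,-.285))))
c=lambda x,y:np.array([300+x/7-.43,185+y/7-.43])
h=ray(d,c(243,187),.038)[0];b=ray(d,c(303,437),.032)[0];pc=[ray(d,c(*p),.004)[0][:2] for p in((102,130),(270,88),(377,460),(205,502))]
print("head",h,"back",b,"L",np.linalg.norm((h-b)[:2]),"yaw",np.degrees(np.arctan2(*(h-b)[1::-1])))
print("pad",np.mean(pc,0),[np.degrees(np.arctan2(*(pc[i]-pc[j])[::-1])) for i,j in((0,3),(1,2))])
# bail
t=[ce for m,st,ce in blobs(d,"red") if 100<st[4]<300][0]; u=[ce for m,st,ce in blobs(s,"red") if st[4]==86][0]
print("red tri",two(d,t,s,u))
for n,T in (("green",0),("blue",0),("yellow",0)):
    a=[ce for m,st,ce in blobs(d,n) if abs(ce[1]-176)<4 and abs(ce[0]-253)<40][0]
    for m,st,ce in blobs(s,n): 
        if abs(ce[0]-263)<16 and 180<ce[1]<215:print(n,two(d,a,s,ce).round(4))
yaw=np.radians(-1.75);R=np.array([[np.cos(yaw),-np.sin(yaw),0],[np.sin(yaw),np.cos(yaw),0],[0,0,1]]);o=np.array([.6068,.0068,0])
P=lambda *p:o+R@np.array(p)
for nm,p in dict(tg=(-.03,.08,.046),tb=(-.03,0,.046),ty=(-.03,-.08,.046),gl=(-.08,.055,.079),gr=(-.08,-.055,.079),fl=(-.05,.127,.04),fr=(-.05,-.127,.04),bl=(.05,.127,.04),br=(.05,-.127,.04)).items():
    print(nm,((proj(d,P(*p))[0]-[200,140]+.43)*7).round(),((proj(s,P(*p))[0]-[220,170]+.43)*8).round())
E
```

```text
(array([0.6262, 0.3375]), np.float64(-6.74), array([ 59.3, 108. ])) (array([ 0.5994, -0.2836]), np.float64(-0.05), array([ 57.8, 104.1]))
head [ 0.45262839 -0.26238678  0.038     ] back [ 0.33281802 -0.28823156  0.032     ] L 0.12256621943281812 yaw 12.172978552332081
pad [ 0.40196244 -0.26510709] [np.float64(13.80567987225354), np.float64(14.078408648493742)]
red tri [0.53584349 0.01005045 0.09853305]
green [0.5841 0.0855 0.0454]
blue [0.5811 0.0056 0.0451]
yellow [ 0.5747 -0.072   0.0546]
tg [210. 249.] [253. 129.]
tb [377. 252.] [331. 223.]
ty [543. 254.] [415. 324.]
gl [259. 346.] [179. 129.]
gr [494. 350.] [288. 264.]
fl [112. 290.] [172.  98.]
fr [640. 299.] [426. 412.]
bl [117.  85.] [356.  46.]
br [641.  94.] [627. 345.]
```

The rack and pad fit well in both views. The bail's grip is higher than stated for angle 0: x 0.536, y 0.010, z about 0.098, so it starts raised by about 14°. Next I'll move above it.

```bash
cat >> h.py <<'E'
def go(x,y,z,yaw,pr=True):
    from plant import sense
    s=sense();Rc=Ro.from_euler("xyz",s["orientation"],degrees=True);Rt=Ro.from_euler("xyz",[180,0,yaw],degrees=True)
    dp=np.array([x,y,z])-s["tcp_pos"]
    print("now",s["clock"],s["tcp_pos"].round(4),s["orientation"].round(1),"q",s["qpos"].round(0),"f",s["ft_force"].round(1),"op",round(s["opening"],3))
    print(" shift(cur frame)",(Rc.inv().apply(dp)/.04).round(2)," shift(target frame)",(Rt.inv().apply(dp)/.04).round(2)," turn",((Rc.inv()*Rt).as_rotvec(degrees=True)/8).round(2))
E
python3 -c "
from h import *
go(.536,.009,.17,88.25)"
```

```text
now 0.1 [0.1923 0.5942 0.2305] [-179.9    0.   162.1] q [-66.  29. -14.  86.   7.  66.  -9.] f [ 0.8 -0.   0.1] op 1.001
 shift(cur frame) [-12.68 -11.27   1.53]  shift(target frame) [-14.36   9.04   1.51]  turn [-0.01  0.01  9.23]
```

>>> carry_out(rows="-0.95 -0.85 0 0 0 0 1;-0.95 -0.85 0 0 0 0 1;-0.95 -0.85 0 0 0 0 1;-0.95 -0.85 0 0 0 0 1;-0.95 -0.85 0 0 0 0 1;-0.95 -0.85 0 0 0 0 1;-0.95 -0.85 0 0 0 0 1;-0.95 -0.85 0 0 0 0 1;-0.95 -0.85 0 0 0 0 1;-0.95 -0.85 0 0 0 0 1;-0.95 -0.85 0 0 0 0 1;-0.95 -0.85 0 0 0 0 1")

```text
clock: 1.6
tcp_pos: [0.5011, 0.0646, 0.2311]
orientation: [-180.0, -0.0, 162.1]
ft_force: [0.9, -0.0, 0.1]
opening: 1.002
```

>>> carry_out(rows="0 0 0 0 0 0.95 1;0 0 0 0 0 0.95 1;0 0 0 0 0 0.95 1;0 0 0 0 0 0.95 1;0 0 0 0 0 0.95 1;0 0 0 0 0 0.95 1;0 0 0 0 0 0.95 1;0 0 0 0 0 0.95 1;0 0 0 0 0 0.95 1;0 0 0 0 0 0.68 1;0 0 0 0 0 0 1")

```text
clock: 2.98
tcp_pos: [0.5004, 0.0662, 0.231]
orientation: [-180.0, 0.0, 88.3]
ft_force: [0.1, -0.3, -0.5]
opening: 0.999
```

```bash
python3 -c "
from h import *
go(.536,.009,.17,88.25)
d,s=snap('1')"
```

```text
now 2.975 [0.5004 0.0662 0.231 ] [-180.     0.    88.3] q [-20.  19.  13. 104.  -5.  58.  -6.] f [ 0.1 -0.3 -0.5] op 0.999
 shift(cur frame) [-1.4   0.93  1.52]  shift(target frame) [-1.4   0.93  1.52]  turn [-0.  0.  0.]
```

View pics/top1.png

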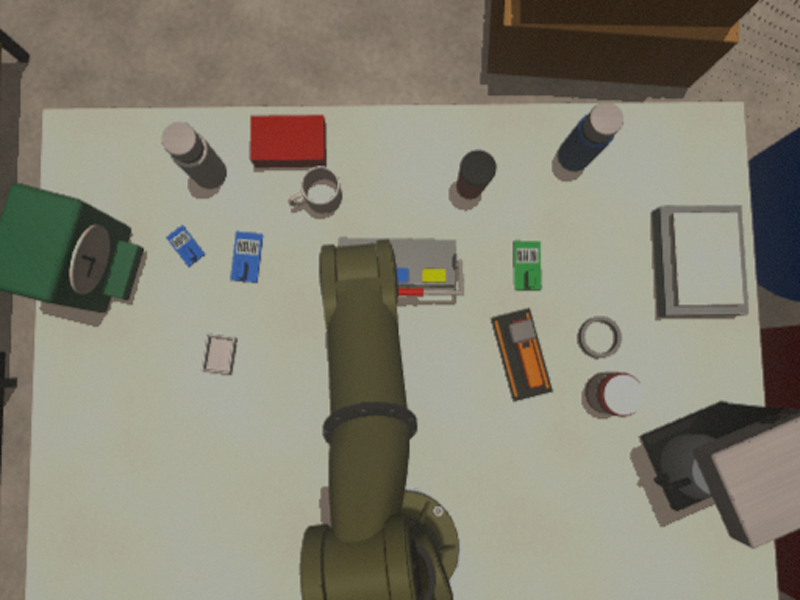

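View pics/side1.png

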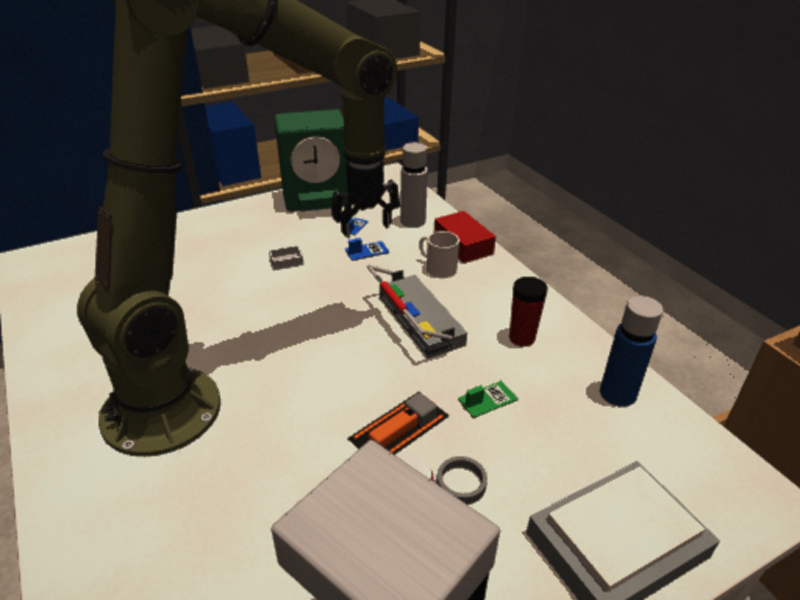

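No yellow plate has turned up now that the arm has uncovered the left side, so it is missing. Moving down around the bail grip.

>>> carry_out(rows="-0.7 0.47 0 0 0 0 1;-0.7 0.46 0 0 0 0 1;0 0 0.9 0 0 0 1;0 0 0.9 0 0 0 1;0 0 0.9 0 0 0 1;0 0 0.6 0 0 0 1;0 0 0.4 0 0 0 1;0 0 0 0 0 0 1", grip_force=20)

```text
clock: 4.08
tcp_pos: [0.5353, 0.0089, 0.0822]
orientation: [-179.8, 0.0, 88.3]
ft_force: [-0.6, -1.1, 1.2]
opening: 1.003
```

>>> carry_out(rows="0 0 0 0 0 0 0.5;0 0 0 0 0 0 0.3;0 0 0 0 0 0 0.2;0 0 0 0 0 0 0.1;0 0 0 0 0 0 0.1;0 0 0 0 0 0 0.1;0 0 0 0 0 0 0.1")

```text
clock: 4.95
tcp_pos: [0.5352, 0.0091, 0.0832]
orientation: [-179.9, -0.0, 88.2]
ft_force: [-5.5, 0.8, 4.1]
opening: 0.2
```

```bash
python3 -c "
from h import *
d,s=snap('2');crop(s,200,110,110,90,7,'s2')
go(.536,.009,.08,88.25)"
```

```text
now 5.05 [0.5352 0.0091 0.0832] [-179.9   -0.    88.2] q [-11.  31.  12. 110. -10.  39.   4.] f [-5.5  0.7  5.4] op 0.196
 shift(cur frame) [-0.    0.02  0.08]  shift(target frame) [-0.    0.02  0.08]  turn [-0.01 -0.   -0.  ]
```

View pics/s2.png

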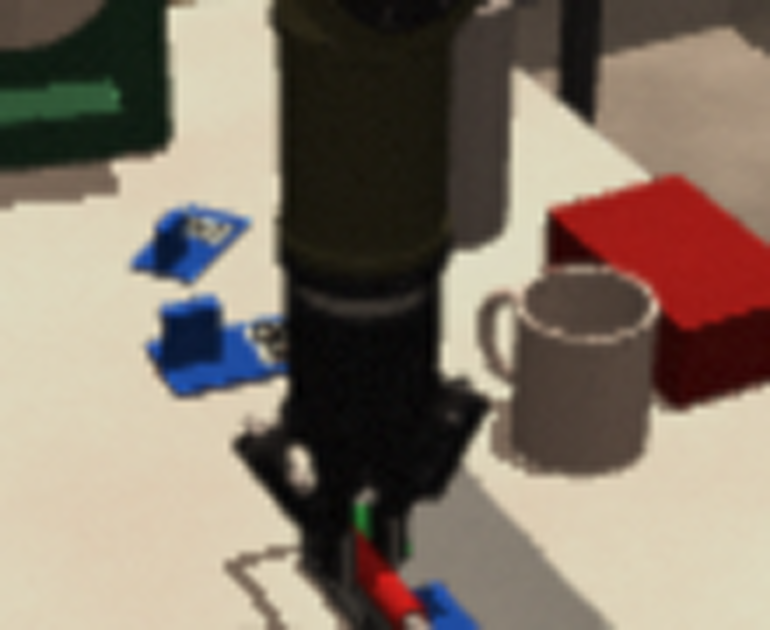

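>>> carry_out(rows="0 0.15 -0.19 0 0 0 0.1;0 0.15 -0.19 0 0 0 0.1;0 0.22 -0.17 0 0 0 0.1;0 0.22 -0.17 0 0 0 0.1;0 0.26 -0.11 0 0 0 0.1;0 0.26 -0.10 0 0 0 0.1;0 0.27 -0.04 0 0 0 0.1;0 0.28 -0.03 0 0 0 0.1;0 0 0 0 0 0 0.1")

```text
clock: 6.18
tcp_pos: [0.6091, 0.0067, 0.1234]
orientation: [180.0, 0.0, 88.2]
ft_force: [-1.7, 0.3, 1.9]
opening: 0.201
```

```bash
python3 -c "
from h import *
go(.6068,.007,.123,88.25)
d,s=snap('3');crop(s,200,110,110,90,7,'s3')"
```

```text
now 6.175 [0.6091 0.0067 0.1234] [180.    0.   88.2] q [-11.  34.  12.  97.  -9.  50.   4.] f [-1.7  0.3  1.9] op 0.201
 shift(cur frame) [ 0.01 -0.06  0.01]  shift(target frame) [ 0.01 -0.06  0.01]  turn [ 0.01  0.   -0.  ]
```

View pics/s3.png

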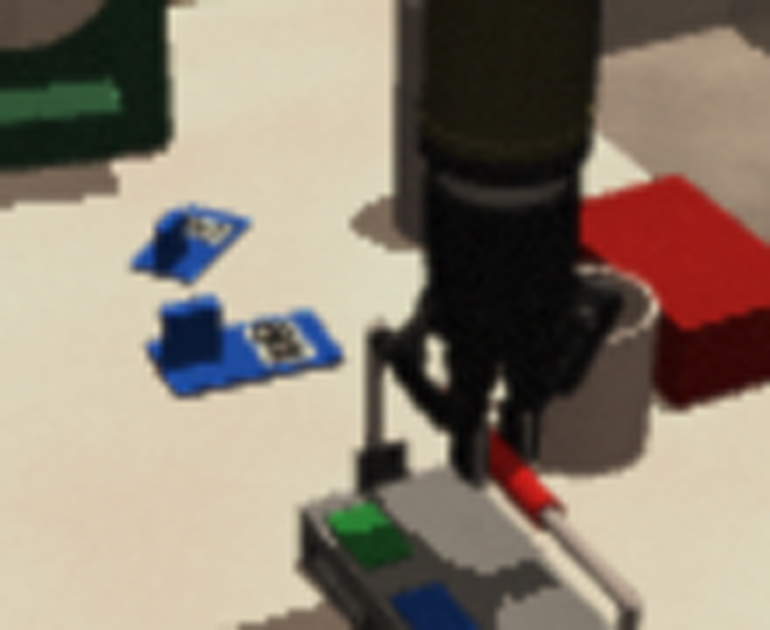

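>>> carry_out(rows="0 0.27 0.03 0 0 0 0.1;0 0.28 0.04 0 0 0 0.1;0 0.26 0.10 0 0 0 0.1;0 0.26 0.11 0 0 0 0.1;0 0.22 0.17 0 0 0 0.1;0 0.22 0.17 0 0 0 0.1;0 0.17 0.22 0 0 0 0.1;0 0.17 0.22 0 0 0 0.1;0 0.08 0.17 0 0 0 0.1;0 0.06 0.17 0 0 0 0.1;0 0 0.06 0 0 0 0.1;0 0 0 0 0 0 0.1")

```text
clock: 7.78
tcp_pos: [0.6879, 0.0043, 0.0674]
orientation: [180.0, -0.0, 88.2]
ft_force: [-11.9, 0.3, 20.8]
opening: 0.199
```

```bash
python3 -c "
from h import *
go(.6867,.007,.067,88.25)
d,s=snap('4');crop(s,200,110,110,90,7,'s4')"
```

```text
now 7.775 [0.6879 0.0043 0.0674] [180.   -0.   88.2] q [ -9.  43.  11.  87. -10.  51.   4.] f [-11.9   0.3  20.8] op 0.199
 shift(cur frame) [ 0.07 -0.03  0.01]  shift(target frame) [ 0.07 -0.03  0.01]  turn [ 0.01 -0.   -0.  ]
```

View pics/s4.png

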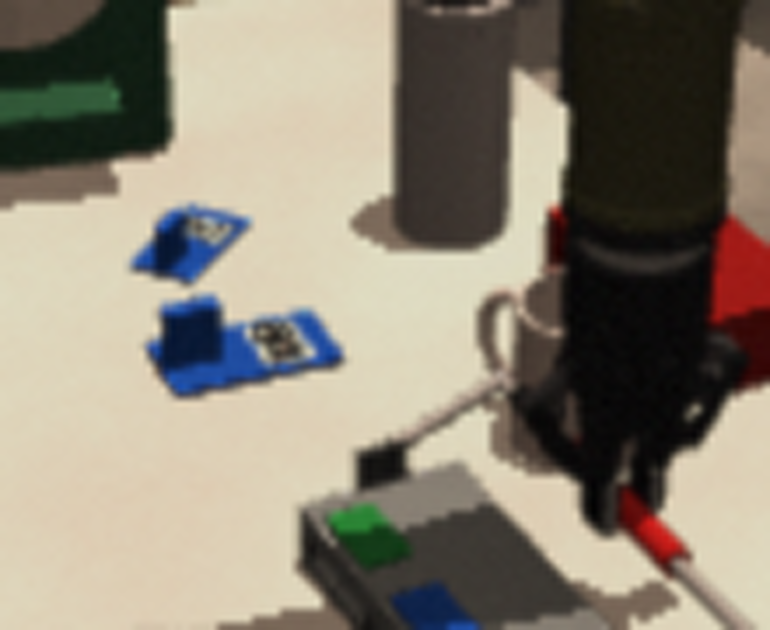

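The force rises to 24 N at the predicted seat (commanded z against the stop), so the bail should be seated. I'll open, rise, and check.

>>> carry_out(rows="0 0 -0.05 0 0 0 0.4;0 0 0 0 0 0 0.8;0 0 0 0 0 0 1;0 0 0 0 0 0 1;0 0 -0.5 0 0 0 1;0 0 -1 0 0 0 1;0 0 -1 0 0 0 1;0 0 -1 0 0 0 1;0 -1 0 0 0 0 1;0 -1 0 0 0 0 1;0 -1 0 0 0 0 1;0 -1 0 0 0 0 1")

```text
clock: 9.38
tcp_pos: [0.5269, 0.0093, 0.2068]
orientation: [180.0, -0.0, 88.2]
ft_force: [-0.2, -0.0, 0.4]
opening: 0.997
```

```bash
python3 -c "
from h import *
go(.396,-.2745,.15,13)
d,s=snap('5');crop(s,200,140,110,80,7,'s5')
yaw=np.radians(-1.75);c,q=np.cos(yaw),np.sin(yaw)
for p in((.08,.055,.079),(.08,-.055,.079),(.08,.13,.079),(.08,-.13,.079)):
  X=np.array([.6068+c*p[0]-q*p[1],.0068+q*p[0]+c*p[1],p[2]]);print(((proj(s,X)[0]-[200,140]+.43)*7).round())
"
```

```text
now 9.375 [0.5269 0.0093 0.2068] [180.   -0.   88.2] q [-14.  22.  14. 103.  -6.  56.   1.] f [-0.2 -0.   0.4] op 0.997
 shift(cur frame) [-7.19 -3.05  1.42]  shift(target frame) [-4.78  6.18  1.42]  turn [ 0.  -0.   9.4]
[565. 246.]
[671. 356.]
[499. 177.]
[749. 438.]
```

View pics/s5.png

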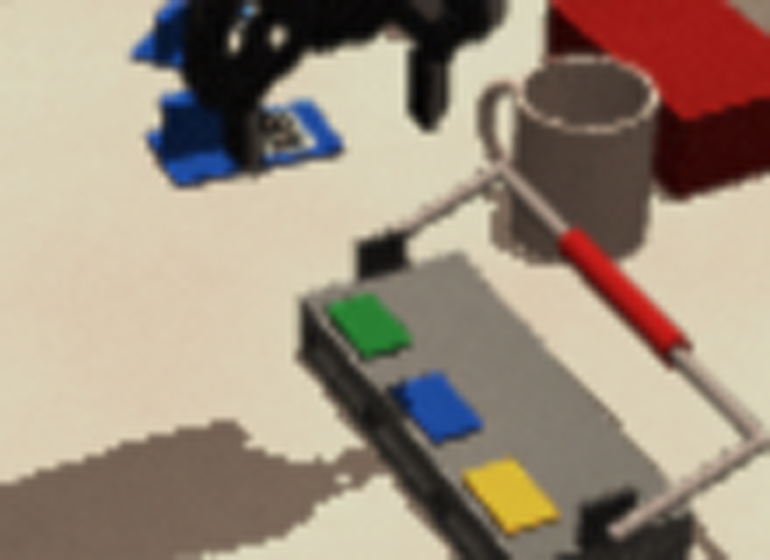

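Bail seated: the grip is at (568–678, 240–345), within about 1 px of the prediction. On to the scanner.

>>> carry_out(rows="-0.9 -0.38 0 0 0 0 1;-0.9 -0.38 0 0 0 0 1;-0.9 -0.38 0 0 0 0 1;-0.9 -0.38 0 0 0 0 1;-0.9 -0.38 0 0 0 0 1;-0.9 -0.38 0 0 0 0 1;-0.9 -0.38 0 0 0 0 1;-0.89 -0.39 0 0 0 0 1;0 0 0 0 0 0.94 1;0 0 0 0 0 0.94 1;0 0 0 0 0 0.94 1;0 0 0 0 0 0.94 1")

```text
clock: 10.98
tcp_pos: [0.3981, -0.2751, 0.207]
orientation: [179.9, 0.0, 57.9]
ft_force: [0.0, -0.3, 0.6]
opening: 1.003
```

>>> carry_out(rows="0 0 0 0 0 0.94 1;0 0 0 0 0 0.94 1;0 0 0 0 0 0.94 1;0 0 0 0 0 0.94 1;0 0 0 0 0 0.94 1;0 0 0 0 0 0.94 1;0 0 0 0 0 0 1")

```text
clock: 11.85
tcp_pos: [0.398, -0.2748, 0.2069]
orientation: [179.9, 0.0, 13.1]
ft_force: [0.5, -0.6, 0.4]
opening: 0.996
```

```bash
python3 -c "
from h import *
go(.396,-.2745,.008,13)
d,s=snap('6')"
```

```text
now 11.85 [ 0.398  -0.2748  0.2069] [179.9   0.   13.1] q [  4.  21.  38. 109. -16.  55. -27.] f [ 0.5 -0.6  0.4] op 0.996
 shift(cur frame) [-0.05 -0.02  4.97]  shift(target frame) [-0.05 -0.02  4.97]  turn [0.01 0.   0.01]
```

View pics/side6.png

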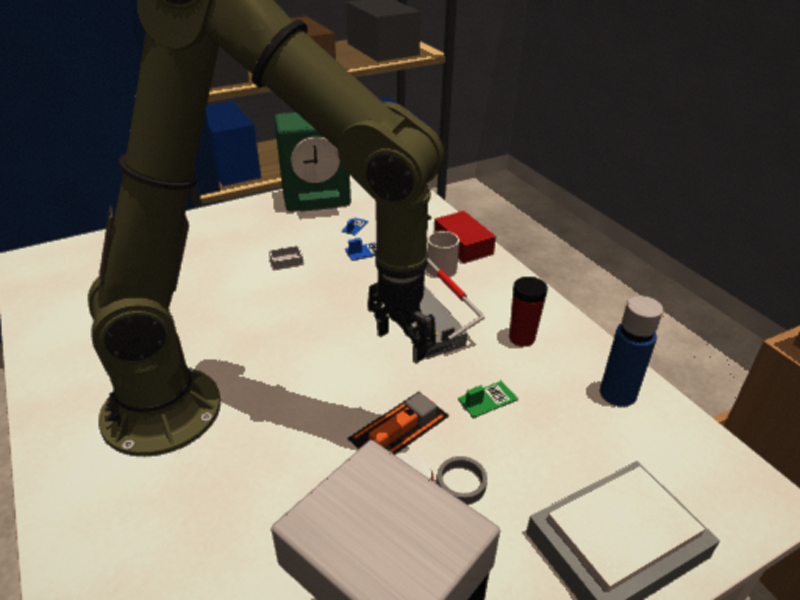

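View pics/top6.png

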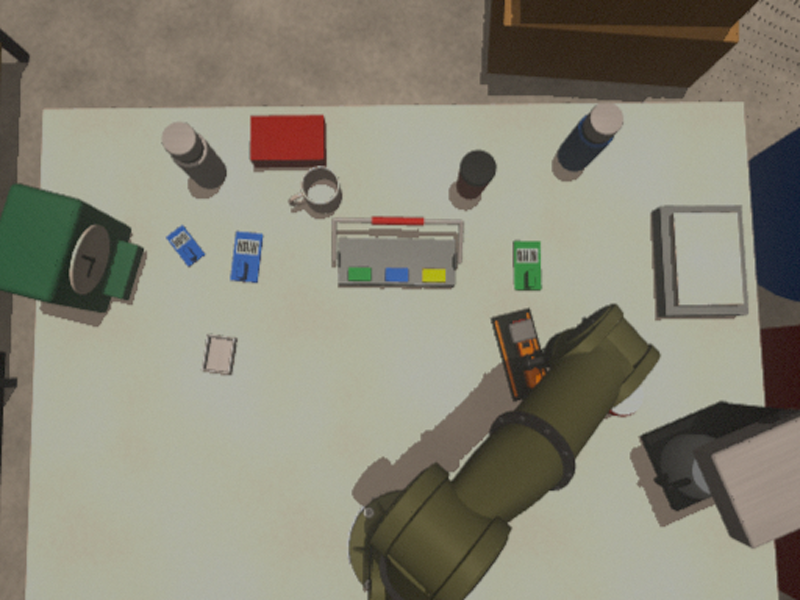

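>>> carry_out(rows="-0.05 -0.02 1 0 0 0 1;0 0 1 0 0 0 1;0 0 1 0 0 0 1;0 0 1 0 0 0 1;0 0 0.6 0 0 0 1;0 0 0.32 0 0 0 1;0 0 0 0 0 0 0.6;0 0 0 0 0 0 0.4;0 0 0 0 0 0 0.2;0 0 0 0 0 0 0.2;0 0 0 0 0 0 0.2;0 0 0 0 0 0 0.2", grip_force=40)

```text
clock: 13.45
tcp_pos: [0.3958, -0.2746, 0.0112]
orientation: [179.9, -0.1, 13.1]
ft_force: [-0.4, -0.4, 5.0]
opening: 0.369
```

```bash
python3 -c "
from h import *
go(.396,-.2745,.010,13)"
```

```text
now 13.45 [ 0.3958 -0.2746  0.0112] [ 1.799e+02 -1.000e-01  1.310e+01] q [ 16.  37.  24. 122. -32.  27. -12.] f [-0.4 -0.4  5. ] op 0.369
 shift(cur frame) [ 0.   -0.    0.03]  shift(target frame) [ 0.   -0.    0.03]  turn [ 0.01 -0.01  0.01]
```

>>> carry_out(rows="0 0 -0.5 0 0 0 0.2;0 0 -1 0 0 0 0.2;0 0 -1 0 0 0 0.2;0 0 -1 0 0 0 0.2;0 0 -1 0 0 0 0.2;0 0 0 0 0 0 0.2")

```text
clock: 14.2
tcp_pos: [0.3962, -0.275, 0.1929]
orientation: [179.8, -0.3, 13.1]
ft_force: [1.0, 0.4, -3.9]
opening: 0.37
```

```bash
python3 -c "
from h import *
d,s=snap('7');crop(d,290,160,110,90,7,'t7');crop(s,190,200,110,90,7,'s7')
print(plate2(d,'blue',np.array((.63,.336))))
go(.537,.348,.191,-6.7)"
```

```text
(array([0.6262, 0.3375]), np.float64(-6.74), array([ 59.3, 108. ]))
now 14.3 [ 0.395  -0.2735  0.1899] [-180.    -0.    13.1] q [  4.  22.  39. 111. -18.  52. -25.] f [-0.1  0.1 -2.7] op 0.367
 shift(cur frame) [  6.97 -14.33  -0.02]  shift(target frame) [  1.71 -15.84  -0.03]  turn [-0.   -0.    2.47]
```

View pics/t7.png

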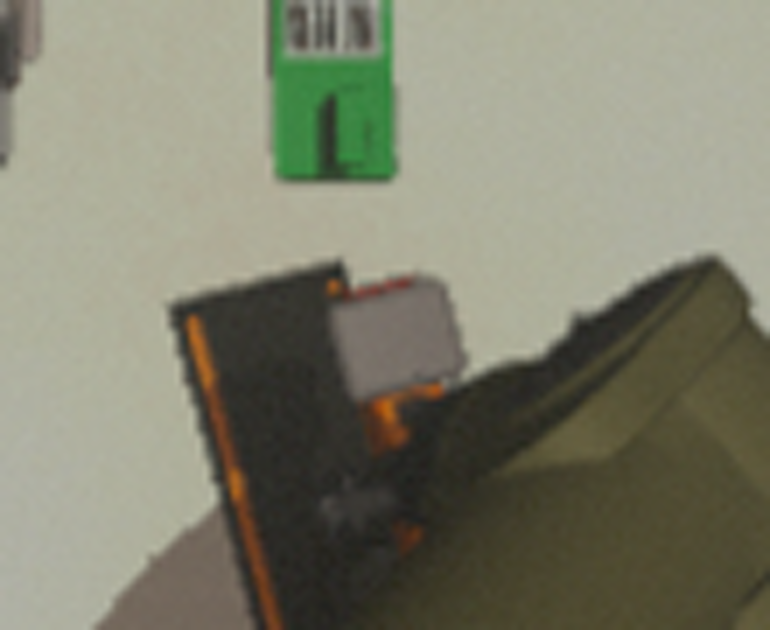

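View pics/s7.png

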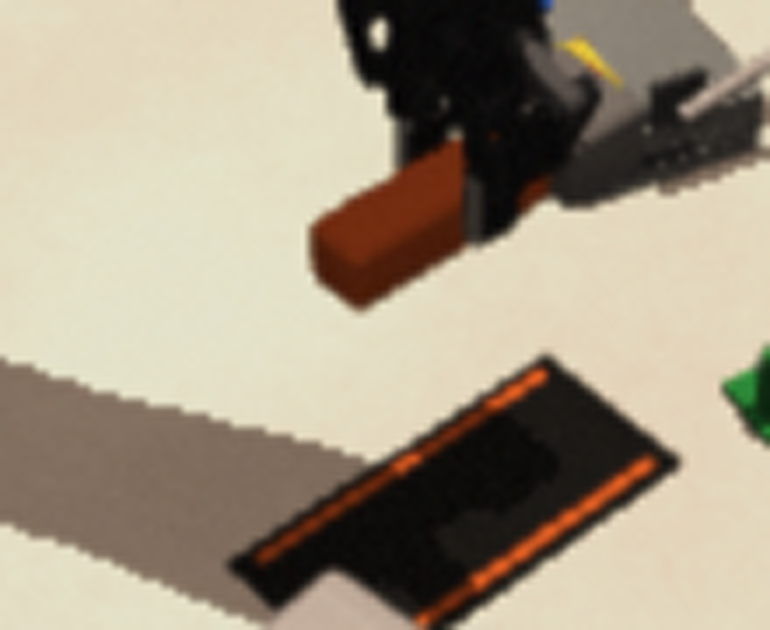

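```bash
python3 -c "
from h import *
d=load('top7');c=lambda x,y:np.array([290+x/7-.43,160+y/7-.43])
h=ray(d,c(398,343),.221)[0];v=h[:2]-[.395,-.2735];a=np.radians(13.1)
print(v@[np.cos(a),np.sin(a)],v@[-np.sin(a),np.cos(a)])"
```

```text
0.05731690087616281 -0.001104710172902196
```

>>> carry_out(rows="0.465 -0.955 0 0 0 0 0.2;0.465 -0.955 0 0 0 0 0.2;0.465 -0.955 0 0 0 0 0.2;0.465 -0.955 0 0 0 0 0.2;0.465 -0.955 0 0 0 0 0.2;0.465 -0.955 0 0 0 0 0.2;0.465 -0.955 0 0 0 0 0.2;0.465 -0.955 0 0 0 0 0.2;0.465 -0.955 0 0 0 0 0.2;0.465 -0.955 0 0 0 0 0.2;0.465 -0.955 0 0 0 0 0.2;0.465 -0.955 0 0 0 0 0.2")

```text
clock: 15.8
tcp_pos: [0.5083, 0.224, 0.1881]
orientation: [180.0, 0.2, 13.0]
ft_force: [0.9, -0.1, -2.4]
opening: 0.367
```

>>> carry_out(rows="0.465 -0.955 0 0 0 0 0.2;0.465 -0.955 0 0 0 0 0.2;0.465 -0.955 0 0 0 0 0.2;0 0 0 0 0 0.83 0.2;0 0 0 0 0 0.82 0.2;0 0 0 0 0 0.82 0.2;0 0 0 0 0 0 0.2;0 0 0 0 0 0 0.2")

```text
clock: 16.8
tcp_pos: [0.5373, 0.3468, 0.1889]
orientation: [179.9, 0.1, -6.6]
ft_force: [1.2, -0.2, -3.1]
opening: 0.37
```

```bash
python3 -c "
from h import *
d,s=snap('8');crop(d,95,135,140,110,5.5,'t8')
go(.537,.348,.078,-6.7)"
```

```text
now 16.9 [0.5376 0.3469 0.1896] [180.    0.   -6.6] q [ -57.   37.   40.   87.  -25.   65. -109.] f [ 0.  -0.6 -2.9] op 0.368
 shift(cur frame) [-0.02 -0.03  2.79]  shift(target frame) [-0.02 -0.03  2.79]  turn [0.   0.01 0.01]
```

View pics/t8.png

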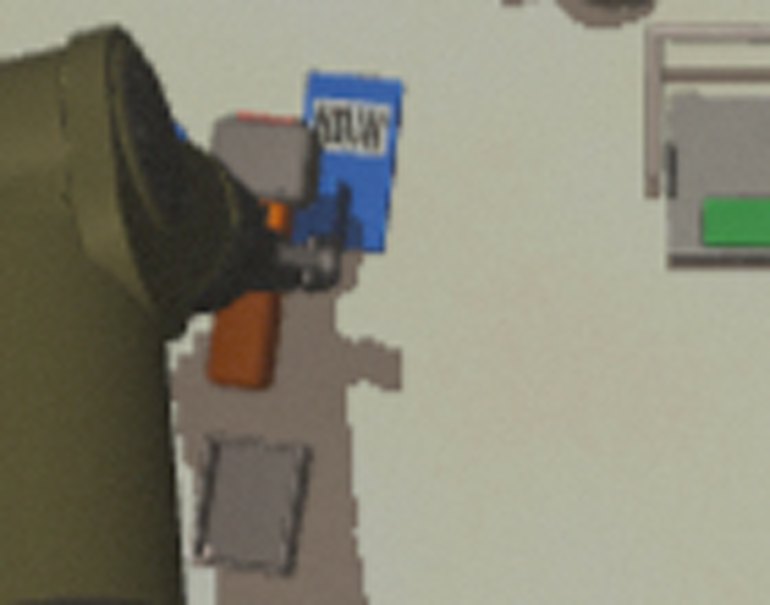

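View pics/side8.png

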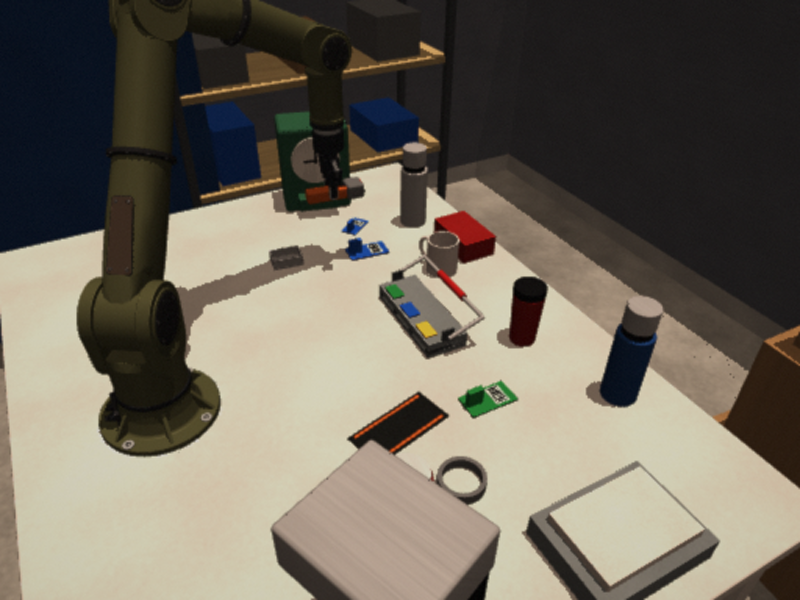

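>>> carry_out(rows="0 -0.03 0.7 0 0 0 0.2;0 0 0.7 0 0 0 0.2;0 0 0.7 0 0 0 0.2;0 0 0.5 0 0 0 0.2;0 0 0.23 0 0 0 0.2;0 0 0 0 0 0 0.2;0 0 0 0 0 0 0.2;0 0 0 0 0 0 0.2")

```text
clock: 17.9
tcp_pos: [0.5384, 0.3484, 0.0778]
orientation: [-179.9, -0.1, -6.7]
ft_force: [0.4, 0.2, -3.2]
opening: 0.372
```

```bash
python3 -c "
from h import *
d,s=snap('9');crop(s,190,100,90,80,8,'s9');crop(d,95,135,110,90,7,'t9')
go(.5375,.348,.0762,-6.7)
from plant import sense
q=sense();R=Ro.from_euler('xyz',q['orientation'],degrees=True)
T=lambda x,y,z:q['tcp_pos']+R.apply([x+.0093,-y,-(z-.0072)])
for p in((.102,0,-.063),(.07,.027,.038),(.07,-.027,.038),(-.075,.016,.032),(-.075,-.016,.032),(-.075,-.016,0)):
  X=T(*p);print(X.round(4),((proj(s,X)[0]-[190,100]+.43)*8).round(),((proj(d,X)[0]-[95,135]+.43)*7).round())
"
```

```text
now 18.0 [0.5382 0.3484 0.0775] [-180.    -0.    -6.7] q [ -55.   43.   36.   95.  -30.   52. -105.] f [ 0.2 -0.1 -3. ] op 0.365
 shift(cur frame) [-0.02  0.01  0.03]  shift(target frame) [-0.02  0.01  0.03]  turn [-0. -0. -0.]
[0.6487 0.3354 0.0074] [391. 471.] [445. 162.]
[0.62   0.3659 0.1084] [313. 293.] [333. 186.]
[0.6137 0.3123 0.1083] [347. 342.] [450. 198.]
[0.4748 0.372  0.1023] [ 50. 364.] [320. 503.]
[0.471  0.3402 0.1022] [ 67. 395.] [390. 510.]
[0.471  0.3402 0.0702] [ 72. 449.] [405. 514.]
```

View pics/s9.png

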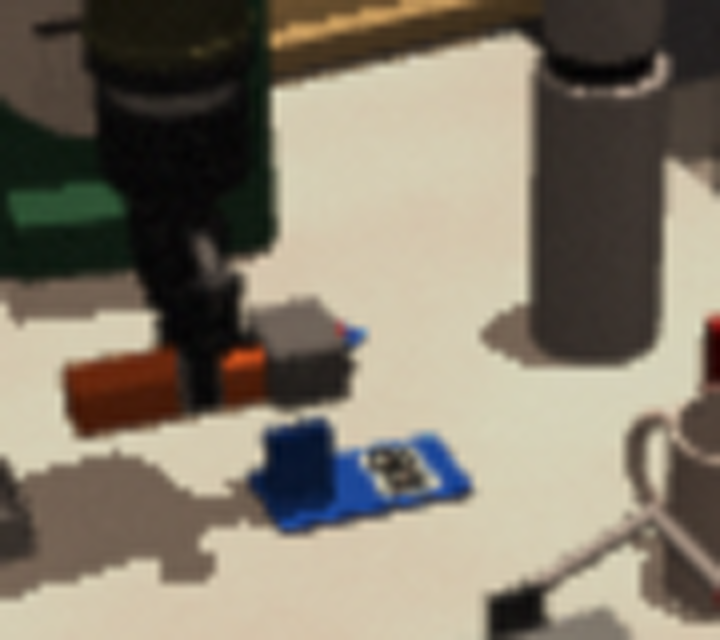

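View pics/t9.png

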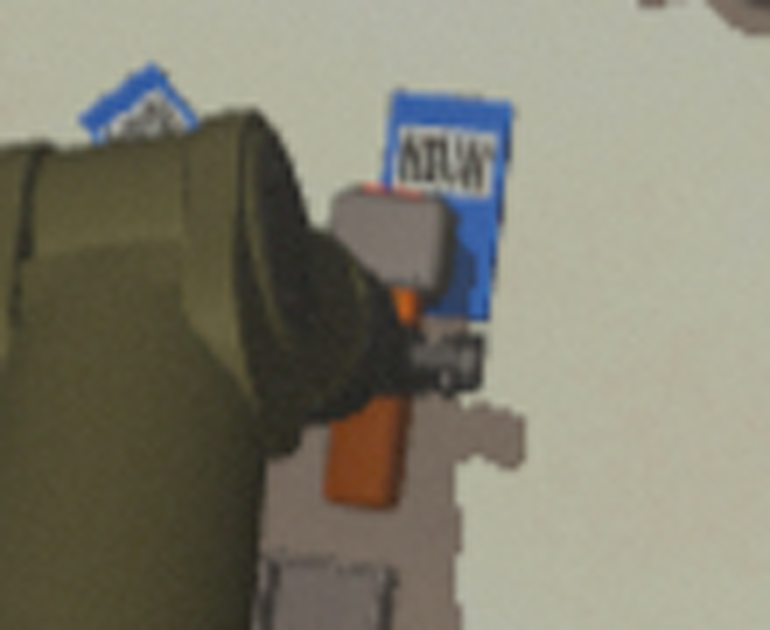

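The predicted focus lands on the blue label's centre in both views (top (445,162) vs (447,162); side (391,471) vs (400,470)), and the scanner is level. Holding.

>>> carry_out(rows="0.02 0 0.03 0 0 0 0.2;0 0 0 0 0 0 0.2;0 0 0 0 0 0 0.2;0 0 0 0 0 0 0.2;0 0 0 0 0 0 0.2;0 0 0 0 0 0 0.2;0 0 0 0 0 0 0.2;0 0 0 0 0 0 0.2;0 0 0 0 0 0 0.2;0 0 0 0 0 0 0.2;0 0 0 0 0 0 0.2;0 0 0 0 0 0 0.2")

```text
clock: 19.5
tcp_pos: [0.5387, 0.3481, 0.0757]
orientation: [-180.0, 0.0, -6.7]
ft_force: [-0.0, -0.4, -2.4]
opening: 0.366
```

```bash
python3 -c "
from h import *
from plant import get_image
d=get_image('top');print(plate2(d,'green',np.array((.6,-.285))),plate2(d,'blue',np.array((.63,.336))))
# green label by white mask within plate
cr=d['color'][150:190,325:360];m=(cv2.cvtColor(cr,cv2.COLOR_RGB2HSV)[:,:,1]<90).astype(np.uint8)
g=np.zeros(d['color'].shape[:2],np.uint8)
for mm,st,ce in blobs(d,'green',10):
  if np.linalg.norm(ray(d,ce,.006)[0][:2]-[.6,-.285])<.09:g|=mm.astype(np.uint8)
cs,_=cv2.findContours(g,cv2.RETR_EXTERNAL,cv2.CHAIN_APPROX_NONE);F=cv2.drawContours(np.zeros_like(g),[cv2.convexHull(np.vstack(cs))],-1,1,-1);F=cv2.erode(F,np.ones((3,3),np.uint8))
v,u=np.nonzero((F==1)&(g==0)&(np.arange(384)[:,None]<170));print(u.min(),u.max(),v.min(),v.max(),ray(d,[(u.min()+u.max())/2,(v.min()+v.max())/2],.006))
go(.51,-.283,.19,0)
crop(d,310,140,60,60,10,'g10')"
```

```text
(array([ 0.5993, -0.2835]), np.float64(-0.19), array([ 58. , 104.1])) (array([0.6339, 0.3306]), np.float64(6.52), array([ 47.9, 104.4]))
330 344 158 168 [[ 0.62187565 -0.28415095  0.006     ]]
now 19.55 [0.5387 0.3481 0.0757] [180.    0.   -6.7] q [ -55.   44.   35.   95.  -31.   52. -104.] f [ 0.3  0.4 -2.4] op 0.369
 shift(cur frame) [ 1.14 15.75 -2.86]  shift(target frame) [-0.72 15.78 -2.86]  turn [ 0.    0.   -0.84]
```

View pics/g10.png

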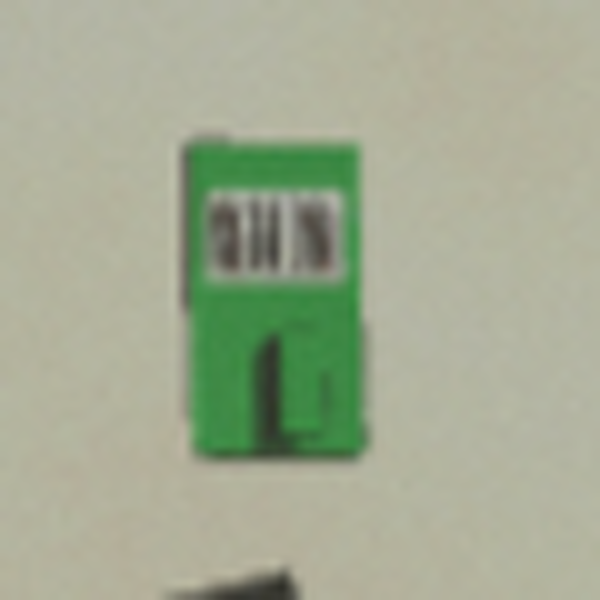

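>>> carry_out(rows="0 0 -0.8 0 0 0 0.2;0 0 -1 0 0 0 0.2;0 0 -1 0 0 0 0.2;0.07 0.93 0 0 0 0 0.2;0.07 0.93 0 0 0 0 0.2;0.07 0.93 0 0 0 0 0.2;0.07 0.93 0 0 0 0 0.2;0.07 0.93 0 0 0 0 0.2;0.07 0.93 0 0 0 0 0.2;0.07 0.93 0 0 0 0 0.2;0.07 0.93 0 0 0 0 0.2;0.07 0.93 0 0 0 0 0.2")

```text
clock: 21.05
tcp_pos: [0.5244, 0.0114, 0.1879]
orientation: [-180.0, -0.0, -6.7]
ft_force: [0.1, 0.1, -2.5]
opening: 0.371
```

>>> carry_out(rows="0.07 0.93 0 0 0 0 0.2;0.07 0.93 0 0 0 0 0.2;0.07 0.93 0 0 0 0 0.2;0.07 0.93 0 0 0 0 0.2;0.07 0.93 0 0 0 0 0.2;0.07 0.93 0 0 0 0 0.2;0.06 0.93 0 0 0 0 0.2;0.06 0.93 0 0 0 0 0.2;0 0 0 0 0 -0.83 0.2;0 0 0 0 0 0 0.2;0 0 0 0 0 0 0.2")

```text
clock: 22.42
tcp_pos: [0.5113, -0.2848, 0.1877]
orientation: [-180.0, -0.0, -0.2]
ft_force: [0.1, 0.5, -3.0]
opening: 0.37
```

```bash
python3 -c "
from h import *
go(.5103,-.284,.0765,-.1)
d,s=snap('11')
print(plate2(d,'blue',np.array((.63,.336))))"
```

```text
now 22.425 [ 0.5113 -0.2848  0.1877] [-180.    -0.    -0.2] q [  4.  32.  37.  96. -21.  59. -42.] f [ 0.1  0.5 -3. ] op 0.37
 shift(cur frame) [-0.02 -0.02  2.78]  shift(target frame) [-0.02 -0.02  2.78]  turn [-0.   -0.   -0.01]
(array([0.6266, 0.3375]), np.float64(-6.77), array([ 59.4, 107.4]))
```

View pics/top11.png

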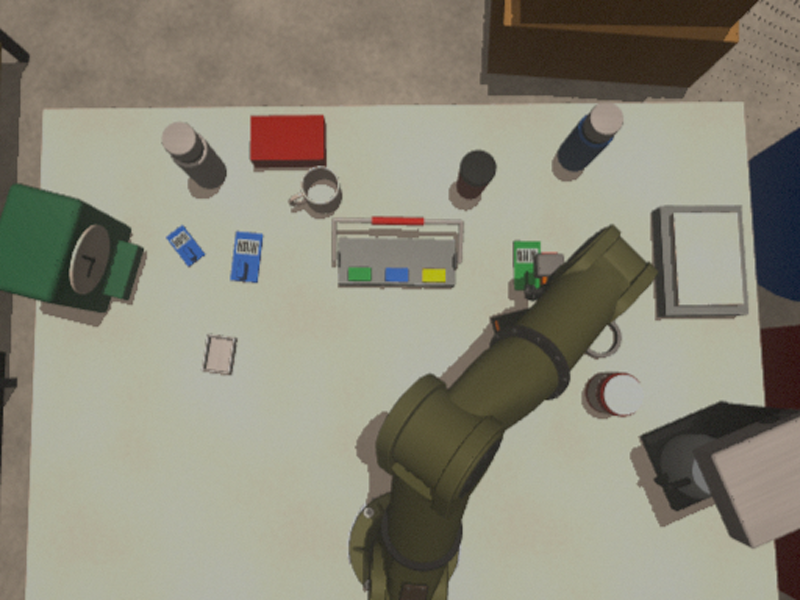

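>>> carry_out(rows="-0.02 -0.02 0.7 0 0 0 0.2;0 0 0.7 0 0 0 0.2;0 0 0.7 0 0 0 0.2;0 0 0.5 0 0 0 0.2;0 0 0.22 0 0 0 0.2;0 0 0 0 0 0 0.2;0 0 0 0 0 0 0.2;0 0 0 0 0 0 0.2")

```text
clock: 23.52
tcp_pos: [0.5108, -0.2849, 0.0757]
orientation: [180.0, -0.1, -0.1]
ft_force: [-0.2, -0.2, -2.8]
opening: 0.366
```

```bash
python3 -c "
from h import *
d,s=snap('12');crop(s,270,205,90,80,8,'s12');crop(d,290,135,110,90,7,'t12')
go(.5103,-.284,.0765,-.1)
from plant import sense
q=sense();R=Ro.from_euler('xyz',q['orientation'],degrees=True)
T=lambda x,y,z:q['tcp_pos']+R.apply([x+.0093,-y,-(z-.0072)])
for p in((.102,0,-.063),(.07,.027,.038),(.07,-.027,.038),(-.075,.016,.032),(-.075,-.016,.032),(-.075,-.016,0)):
  X=T(*p);print(X.round(4),((proj(s,X)[0]-[270,205]+.43)*8).round(),((proj(d,X)[0]-[290,135]+.43)*7).round())
"
```

```text
now 23.625 [ 0.5106 -0.2847  0.0755] [ 1.8e+02 -1.0e-01 -1.0e-01] q [  7.  39.  32. 104. -27.  46. -37.] f [-0.7 -0.6 -2.8] op 0.367
 shift(cur frame) [-0.01 -0.02 -0.03]  shift(target frame) [-0.01 -0.02 -0.03]  turn [ 0.   -0.01  0.  ]
[ 0.622  -0.2849  0.0054] [378. 383.] [333. 199.]
[ 0.5899 -0.2578  0.1063] [296. 183.] [322. 233.]
[ 0.5899 -0.3118  0.1064] [377. 269.] [439. 231.]
[ 0.4449 -0.2686  0.1002] [-15. 336.] [354. 546.]
[ 0.4449 -0.3006  0.1002] [ 29. 392.] [423. 545.]
[ 0.4449 -0.3007  0.0682] [ 26. 453.] [407. 549.]
```

View pics/s12.png

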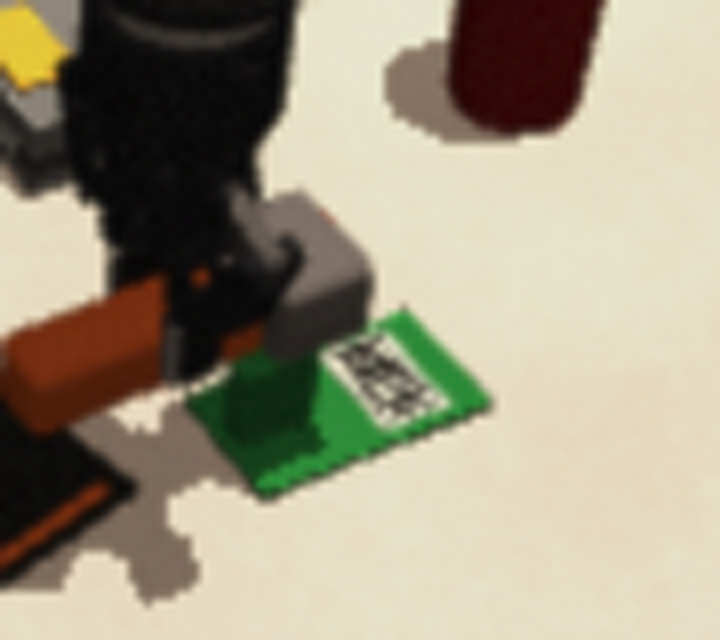

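View pics/t12.png

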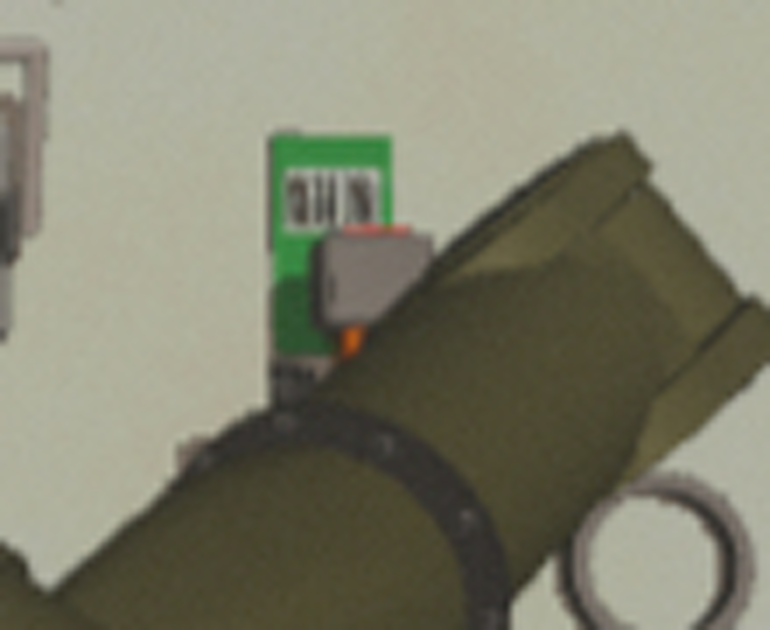

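>>> carry_out(rows="0 0 0 0 0 0 0.2;0 0 0 0 0 0 0.2;0 0 0 0 0 0 0.2;0 0 0 0 0 0 0.2;0 0 0 0 0 0 0.2;0 0 0 0 0 0 0.2;0 0 0 0 0 0 0.2;0 0 0 0 0 0 0.2;0 0 0 0 0 0 0.2;0 0 0 0 0 0 0.2;0 0 0 0 0 0 0.2;0 0 0 0 0 0 0.2")

```text
clock: 25.12
tcp_pos: [0.5103, -0.2846, 0.0749]
orientation: [180.0, 0.0, -0.1]
ft_force: [0.8, -1.2, -2.9]
opening: 0.368
```

>>> carry_out(rows="0 0 -0.8 0 0 0 0.2;-0.75 -0.11 -0.2 0 0 0 0.2;-0.75 -0.11 0 0 0 0 0.2;-0.75 -0.11 0 0 0 0 0.2;-0.69 -0.11 0 0 0 0 0.2;0 0 0 0 0 -0.9 0.2;0 0 0 0 0 -0.85 0.2;0 0 0 0 0 0 0.2;0 0 0 0 0 0 0.2")

```text
clock: 26.25
tcp_pos: [0.3928, -0.2669, 0.115]
orientation: [180.0, -0.0, 13.8]
ft_force: [-0.1, -0.4, -2.8]
opening: 0.365
```

```bash
python3 -c "
from h import *
go(.393,-.267,.0125,13.9)"
```

```text
now 26.25 [ 0.3928 -0.2669  0.115 ] [180.   -0.   13.8] q [ 10.  27.  31. 117. -21.  41. -22.] f [-0.1 -0.4 -2.8] op 0.365
 shift(cur frame) [0.01 0.   2.56]  shift(target frame) [0.01 0.   2.56]  turn [ 0.   -0.   -0.02]
```

>>> carry_out(rows="0 0 0.8 0 0 0 0.2;0 0 0.8 0 0 0 0.2;0 0 0.6 0 0 0 0.2;0 0 0.3 0 0 0 0.2;0 0 0.08 0 0 0 0.2;0 0 0 0 0 0 0.2;0 0 0 0 0 0 0.2")

```text
clock: 27.12
tcp_pos: [0.3933, -0.2671, 0.0124]
orientation: [179.9, -0.1, 13.9]
ft_force: [-0.2, -0.1, -3.5]
opening: 0.363
```

```bash
python3 -c "
from h import *
go(.393,-.267,.0112,13.9)"
```

```text
now 27.125 [ 0.3933 -0.2671  0.0124] [ 1.799e+02 -1.000e-01  1.390e+01] q [ 17.  36.  22. 123. -30.  26. -14.] f [-0.2 -0.1 -3.5] op 0.363
 shift(cur frame) [-0.01 -0.    0.03]  shift(target frame) [-0.01 -0.    0.03]  turn [ 0.01 -0.01  0.  ]
```

>>> carry_out(rows="0 0 0.05 0 0 0 0.2;0 0 0 0 0 0 0.2;0 0 0 0 0 0 0.5;0 0 0 0 0 0 0.8;0 0 0 0 0 0 1;0 0 -0.5 0 0 0 1;0 0 -1 0 0 0 1;0 0 -1 0 0 0 1;0 0 -1 0 0 0 1;0 0 -1 0 0 0 1;0 0 -0.3 0 0 0 1;0 0 0 0 0 0 1")

```text
clock: 28.62
tcp_pos: [0.393, -0.2667, 0.2018]
orientation: [180.0, -0.1, 13.9]
ft_force: [0.1, -0.4, -1.4]
opening: 0.999
```

```bash
python3 -c "
from h import *
from plant import sense
d,s=snap('13')
b=plate2(d,'blue',np.array((.63,.336)));g=plate2(d,'green',np.array((.6,-.285)));print(b,g)
c,y=g[0],np.radians(g[1])
go(.6216-.056,-.284,.19,0)"
```

```text
(array([0.6262, 0.3375]), np.float64(-6.74), array([ 59.3, 108. ])) (array([ 0.5993, -0.2835]), np.float64(-0.19), array([ 58. , 104.1]))
now 28.725 [ 0.3923 -0.2662  0.2005] [-1.799e+02  1.000e-01  1.390e+01] q [  5.  21.  36. 111. -15.  53. -28.] f [-0.3  0.7 -0.3] op 1.003
 shift(cur frame) [4.1  1.48 0.26]  shift(target frame) [4.33 0.45 0.26]  turn [-0.01  0.01  1.74]
```

View pics/top13.png

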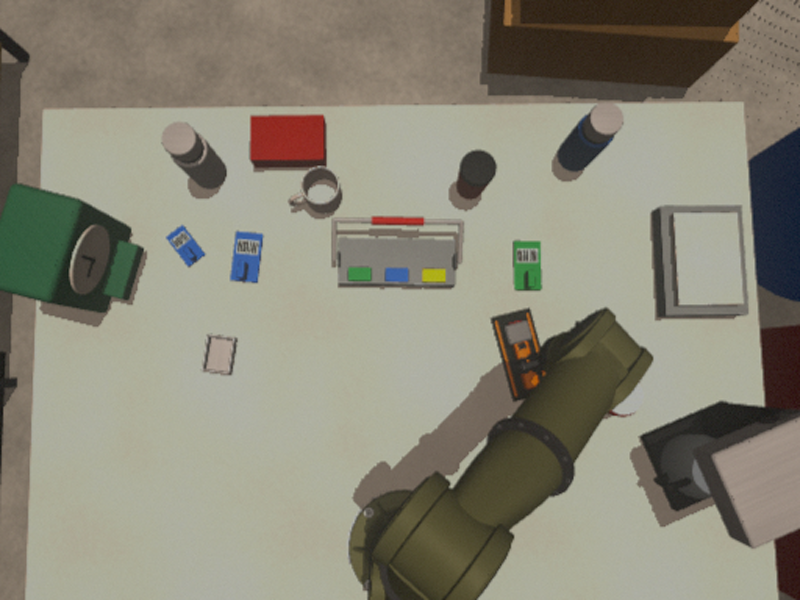

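View pics/side13.png

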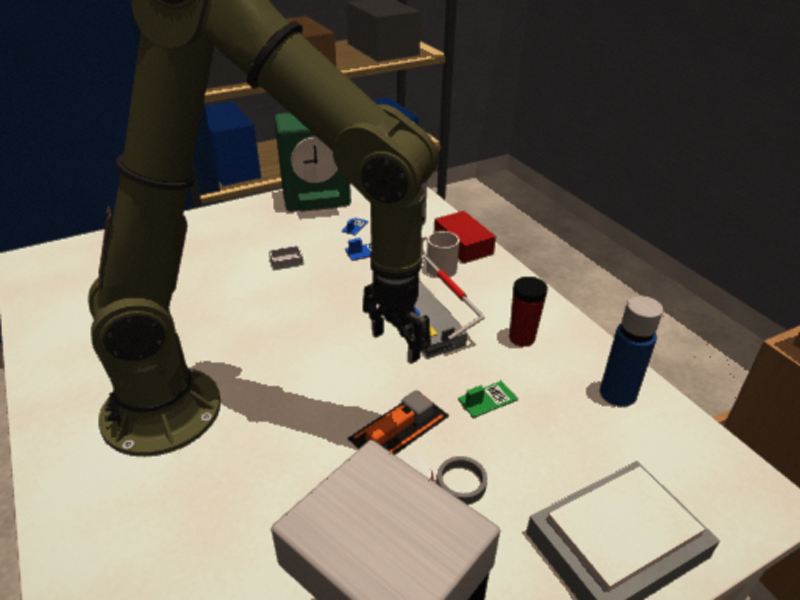

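Scanner is back on its pad and both plates are unmoved. Picking green (fin at 0.566, -0.284).

>>> carry_out(rows="0 0 0 0 0 0.87 1;0 0 0 0 0 0.87 1;0.87 0.09 0 0 0 0 1;0.87 0.09 0 0 0 0 1;0.87 0.09 0 0 0 0 1;0.86 0.09 0 0 0 0 1;0.86 0.09 0 0 0 0 1;0 0 0 0 0 0 1;0 0 0 0 0 0 1")

```text
clock: 29.85
tcp_pos: [0.5647, -0.2849, 0.2001]
orientation: [-180.0, 0.2, -0.1]
ft_force: [-0.2, -0.6, 0.4]
opening: 0.999
```

```bash
python3 -c "
from h import *
go(.5656,-.284,.013,0)"
```

```text
now 29.85 [ 0.5647 -0.2849  0.2001] [-1.8e+02  2.0e-01 -1.0e-01] q [  4.  35.  37.  88. -22.  65. -45.] f [-0.2 -0.6  0.4] op 0.999
 shift(cur frame) [ 0.04 -0.02  4.68]  shift(target frame) [ 0.02 -0.02  4.68]  turn [-0.01  0.02 -0.01]
```

>>> carry_out(rows="0.03 -0.02 1 0 0 0 1;0 0 1 0 0 0 1;0 0 1 0 0 0 1;0 0 0.9 0 0 0 1;0 0 0.5 0 0 0 1;0 0 0.28 0 0 0 1;0 0 0 0 0 0 0.5;0 0 0 0 0 0 0.2;0 0 0 0 0 0 0;0 0 0 0 0 0 0;0 0 0 0 0 0 0;0 0 0 0 0 0 0", grip_force=50)

```text
clock: 31.35
tcp_pos: [0.5676, -0.2844, 0.0153]
orientation: [180.0, -0.1, -0.0]
ft_force: [-0.5, 0.7, 6.0]
opening: 0.155
```

```bash
python3 -c "
from h import *
go(.5656,-.284,.013,0)
d,s=snap('14');print(plate2(d,'green',np.array((.6,-.285))));crop(s,270,205,90,80,8,'s14')"
```

```text
now 31.35 [ 0.5676 -0.2844  0.0153] [ 1.8e+02 -1.0e-01 -0.0e+00] q [  8.  46.  29.  98. -31.  44. -38.] f [-0.5  0.7  6. ] op 0.155
 shift(cur frame) [-0.05 -0.01  0.06]  shift(target frame) [-0.05 -0.01  0.06]  turn [ 0.01 -0.01 -0.  ]
(array([ 0.6361, -0.2747]), np.float64(-58.5), array([29.7, 53.1]))
```

View pics/s14.png

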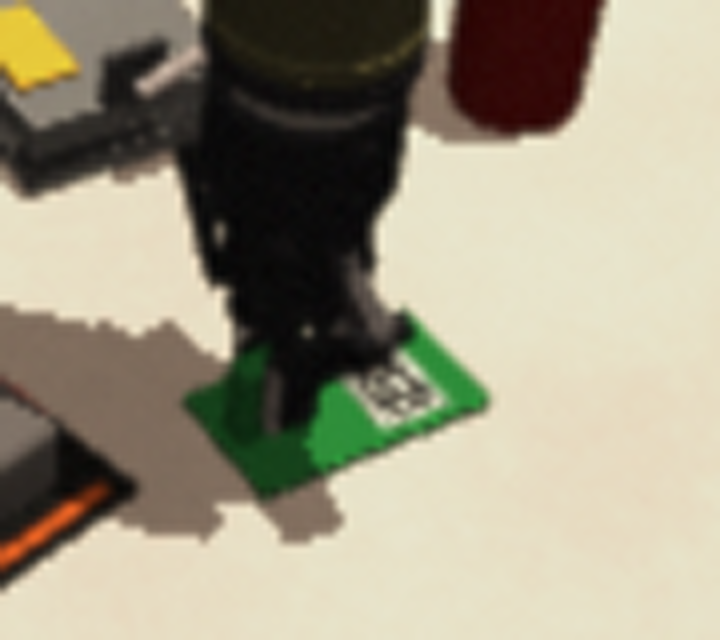

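>>> carry_out(rows="0 0 -0.5 0 0 0 0;0 0 -0.9 0 0 0 0;0 0 -1 0 0 0 0;0 0 -1 0 0 0 0;-0.28 -0.94 0 0 0 0 0;-0.28 -0.94 0 0 0 0 0;-0.28 -0.94 0 0 0 0 0;-0.28 -0.94 0 0 0 0 0;-0.28 -0.94 0 0 0 0 0;-0.28 -0.94 0 0 0 0 0;-0.28 -0.94 0 0 0 0 0;-0.28 -0.94 0 0 0 0 0")

```text
clock: 32.95
tcp_pos: [0.477, 0.0179, 0.1514]
orientation: [-180.0, -0.0, -0.0]
ft_force: [0.4, -0.1, -1.3]
opening: 0.156
```

>>> carry_out(rows="-0.28 -0.94 0 0 0 0 0;-0.25 -0.93 0 0 0 0 0;0 0 0 0 0 0.22 0;0 0 0 0 0 0 0;0 0 0 0 0 0 0;0 0 0 0 0 0 0")

```text
clock: 33.7
tcp_pos: [0.4566, 0.0906, 0.1507]
orientation: [180.0, -0.0, -1.9]
ft_force: [0.2, 0.5, -1.5]
opening: 0.153
```

```bash
python3 -c "
from h import *
go(.457,.0915,.0293,-1.75)
d,s=snap('15');crop(s,180,120,110,90,7,'s15');crop(d,190,130,110,90,7,'t15')
from plant import sense
q=sense();R=Ro.from_euler('xyz',q['orientation'],degrees=True)
T=lambda x,y,z:q['tcp_pos']+R.apply([x+.032,-y,-(z-.0153)])
for p in((.055,.03,.006),(.055,-.03,.006),(-.055,-.03,.006),(-.055,.03,.006),(.022,0,.006)):
  X=T(*p);print(X.round(4),((proj(s,X)[0]-[180,120]+.43)*7).round(),((proj(d,X)[0]-[190,130]+.43)*7).round())
"
```

```text
now 33.7 [0.4566 0.0906 0.1507] [180.   -0.   -1.9] q [-43.  25.  41. 116. -22.  47. -81.] f [ 0.2  0.5 -1.5] op 0.153
 shift(cur frame) [ 0.01 -0.02  3.03]  shift(target frame) [ 0.01 -0.02  3.03]  turn [ 0.   -0.   -0.01]
[0.5444 0.1181 0.1412] [416. 304.] [205. 368.]
[0.5425 0.0581 0.1412] [465. 362.] [339. 371.]
[0.4326 0.0617 0.1412] [264. 417.] [334. 616.]
[0.4345 0.1216 0.1412] [219. 355.] [199. 614.]
[0.5105 0.0892 0.1412] [381. 348.] [270. 443.]
```

View pics/s15.png

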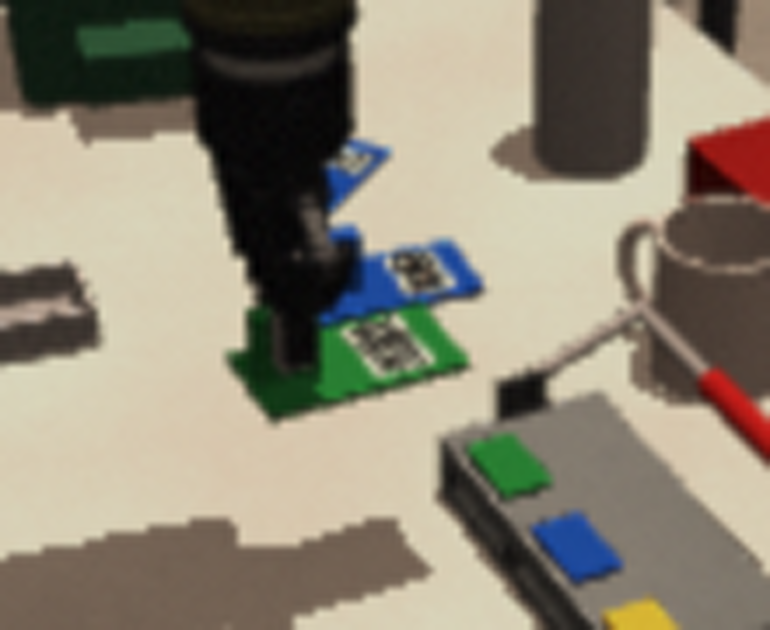

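View pics/t15.png

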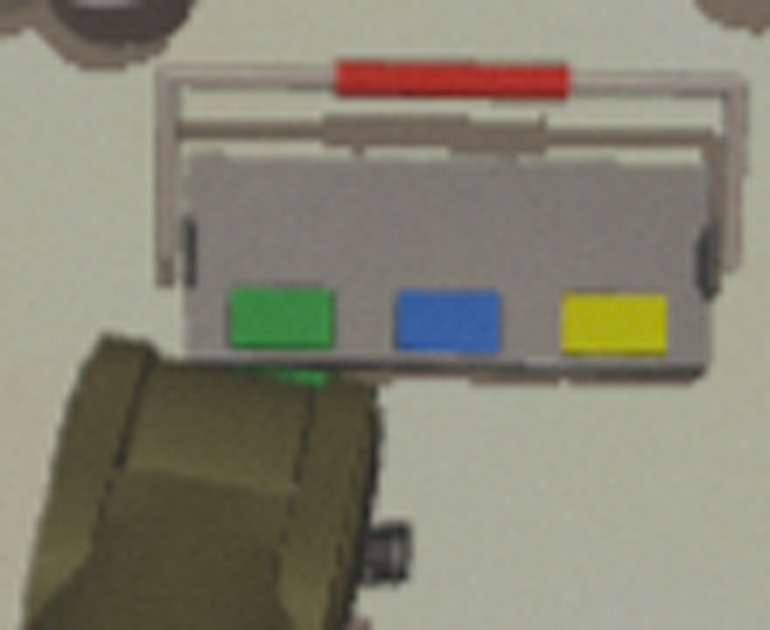

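Plate level in the hand. The side view shows a consistent ~1 px bias for the rack too. Lowering in front of the green bay.

>>> carry_out(rows="0 -0.02 0.9 0 0 -0.02 0;0 0 0.9 0 0 0 0;0 0 0.7 0 0 0 0;0 0 0.4 0 0 0 0;0 0 0.13 0 0 0 0;0 0 0 0 0 0 0;0 0 0 0 0 0 0")

```text
clock: 34.67
tcp_pos: [0.4569, 0.0924, 0.0299]
orientation: [-180.0, -0.1, -1.6]
ft_force: [-0.1, 0.3, -1.2]
opening: 0.157
```

```bash
python3 -c "
from h import *
go(.457,.0915,.0293,-1.75)
d,s=snap('16');crop(s,180,140,110,90,7,'s16');crop(d,190,130,110,90,7,'t16')
"
```

```text
now 34.675 [0.4569 0.0924 0.0299] [-1.8e+02 -1.0e-01 -1.6e+00] q [-34.  35.  29. 124. -35.  29. -70.] f [-0.1  0.3 -1.2] op 0.157
 shift(cur frame) [0.   0.02 0.02]  shift(target frame) [0.   0.02 0.02]  turn [-0.   -0.01  0.02]
```

View pics/s16.png

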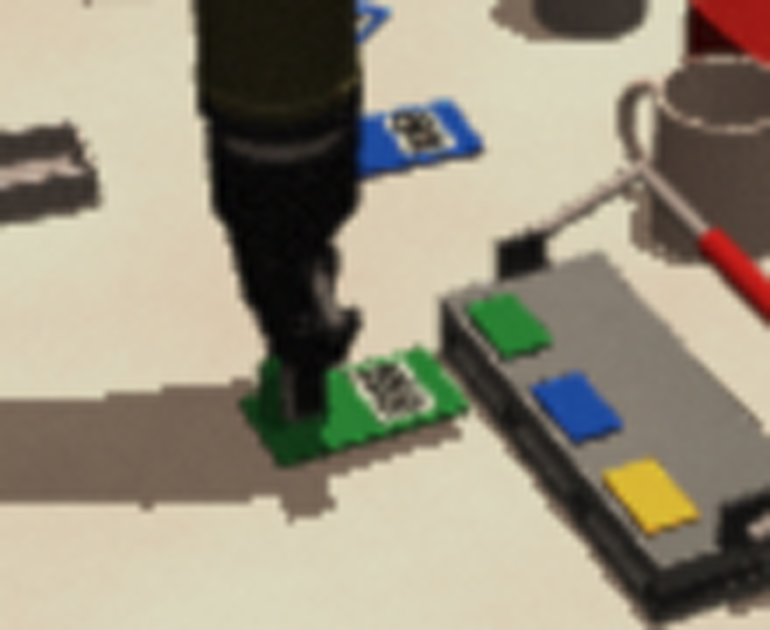

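View pics/t16.png

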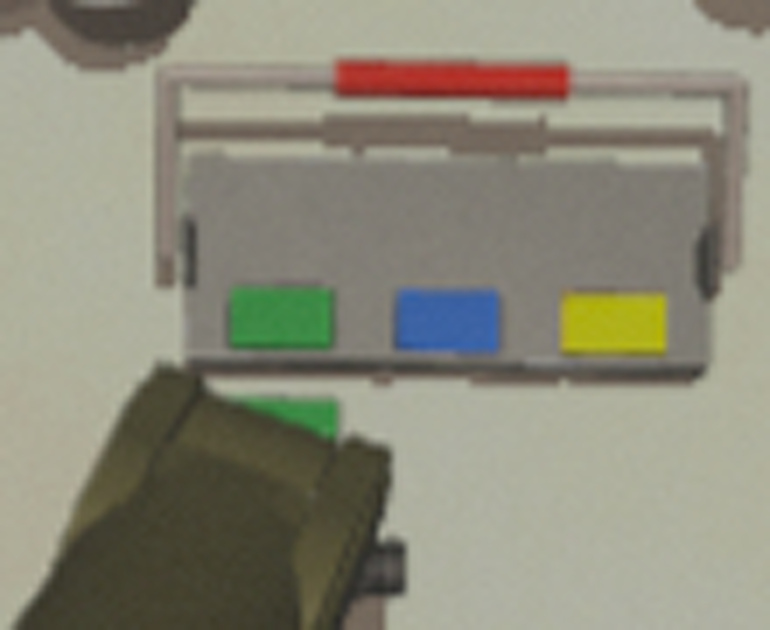

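```bash
python3 -c "
from h import *
d=load('top16')
print(ray(d,[190+338/7-.43,130+415/7-.43],.02),ray(d,[190+333/7-.43,130+318/7-.43],.046),ray(d,[190+229/7-.43,130+318/7-.43],.046))
# subpixel edges by gradient
c=cv2.cvtColor(d['color'],cv2.COLOR_RGB2HSV)[:,:,1].astype(float)
for r in(187,188,189,190,175,177):print(r,c[r,218:244].astype(int))"
```

```text
[[0.53515462 0.06118433 0.02      ]] [[0.57930804 0.06245632 0.046     ]] [[0.58002383 0.11235292 0.046     ]]
187 [ 72  72  74  64  58  58  70  90 102 104 104  99 102  91  90  86  89  87
  86  86  37  27  24  28  25  23]
188 [ 75  85  72  70  70  69  72  96 107 118 134 146 143 144 143 141 146 143
 141 145  53  26  25  26  27  23]
189 [ 81  84  79  79  70  71  76  86  75  79 101 112 127 141 141 140 141 143
 148 142  52  26  26  23  25  24]
190 [ 90  92  81  76  83  75  83  83  75  75  74  71  90 109 109 123 148 144
 143 144  50  26  26  25  25  23]
175 [ 21  23  24  24  37 130 147 142 143 145 141 143 139 145 143 141 144 141
 144  79  21  22  22  23  25  22]
177 [ 22  24  22  22  36 124 148 141 140 143 141 140 144 141 140 144 141 141
 146  85  26  25  22  25  23  20]
```

>>> carry_out(rows="0 0.06 0.01 0 0 0.02 0;0 0 0 0 0 0 0;0.2 0 0 0 0 0 0;0.2 0 0 0 0 0 0;0.2 0 0 0 0 0 0;0.2 0 0 0 0 0 0;0.2 0 0 0 0 0 0;0 0 0 0 0 0 0")

```text
clock: 35.78
tcp_pos: [0.497, 0.0886, 0.0288]
orientation: [180.0, -0.0, -1.8]
ft_force: [0.4, -0.2, -1.6]
opening: 0.155
```

```bash
python3 -c "
from h import *
go(.532,.088,.0293,-1.75)
d,s=snap('17');crop(s,180,140,110,90,7,'s17')
"
```

```text
now 35.775 [0.497  0.0886 0.0288] [180.   -0.   -1.8] q [-32.  38.  30. 118. -34.  33. -70.] f [ 0.4 -0.2 -1.6] op 0.155
 shift(cur frame) [ 0.87 -0.01 -0.01]  shift(target frame) [ 0.87 -0.01 -0.01]  turn [ 0. -0. -0.]
```

View pics/s17.png

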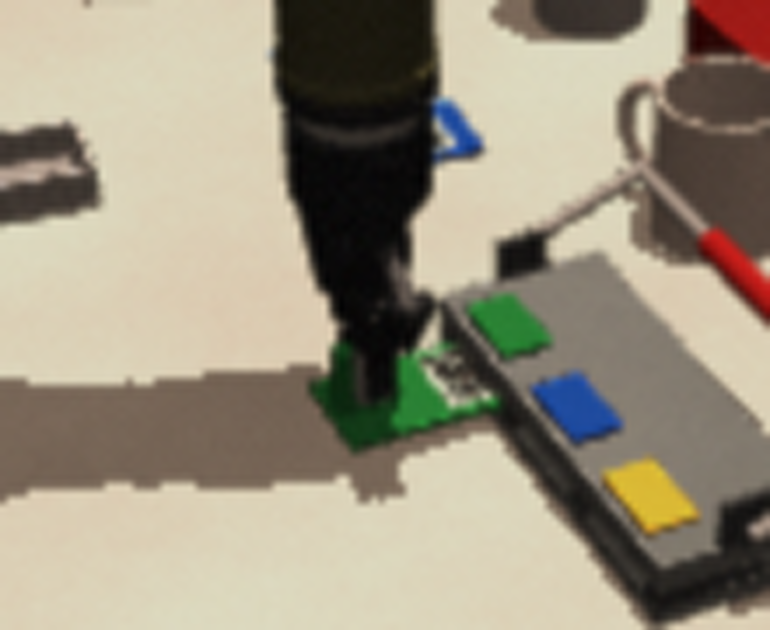

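>>> carry_out(rows="0.2 0 0 0 0 0 0;0.2 0 0 0 0 0 0;0.2 0 0 0 0 0 0;0.15 0 0 0 0 0 0;0.07 0 0 0 0 0 0;0.05 0 0 0 0 0 0;0 0 0 0 0 0 0;0 0 0 0 0 0 0")

```text
clock: 36.88
tcp_pos: [0.5309, 0.0877, 0.0289]
orientation: [-180.0, 0.0, -1.8]
ft_force: [0.1, -0.8, -1.4]
opening: 0.155
```

```bash
python3 -c "
from h import *
go(.532,.088,.0273,-1.75)
"
```

```text
now 36.875 [0.5309 0.0877 0.0289] [-180.     0.    -1.8] q [-31.  40.  31. 113. -33.  36. -71.] f [ 0.1 -0.8 -1.4] op 0.155
 shift(cur frame) [ 0.03 -0.01  0.04]  shift(target frame) [ 0.03 -0.01  0.04]  turn [-0.  0. -0.]
```

Still no contact. I'll creep in until it touches the back stop.

>>> carry_out(rows="0.05 0 0 0 0 0 0;0.05 0 0 0 0 0 0;0 0 0 0 0 0 0;0 0 0 0 0 0 0")

```text
clock: 37.38
tcp_pos: [0.5328, 0.0876, 0.0284]
orientation: [-180.0, 0.3, -1.8]
ft_force: [-6.1, -0.8, 1.1]
opening: 0.157
```

>>> carry_out(rows="0.05 0 0 0 0 0 0;0.02 0 0 0 0 0 0;0 0 0 0 0 0 0;0 0 0 0 0 0 0")

```text
clock: 37.88
tcp_pos: [0.5329, 0.0875, 0.028]
orientation: [-180.0, 0.5, -1.7]
ft_force: [-12.7, -2.0, 4.8]
opening: 0.155
```

```bash
python3 -c "
from h import *
go(.532,.088,.0273,-1.75)
"
```

```text
now 37.875 [0.5329 0.0875 0.028 ] [-180.     0.5   -1.7] q [-31.  40.  31. 112. -33.  37. -71.] f [-12.7  -2.    4.8] op 0.155
 shift(cur frame) [-0.02 -0.01  0.02]  shift(target frame) [-0.02 -0.01  0.02]  turn [-0.    0.07  0.  ]
```

>>> carry_out(rows="-0.06 0 0.04 0 0 0 0;0 0 0 0 0 0 0;0 0 0 0 0 0 0.3;0 0 0 0 0 0 0.6;0 0 0 0 0 0 0.8;0 0 0 0 0 0 0.8;0 0 -0.5 0 0 0 0.8;0 0 -1 0 0 0 0.8;0 0 -1 0 0 0 0.8;0 0 -1 0 0 0 1;0 0 -0.7 0 0 0 1;0 0 0 0 0 0 1")

```text
clock: 39.38
tcp_pos: [0.5367, 0.0875, 0.1973]
orientation: [-179.9, -0.2, -1.8]
ft_force: [1.1, 0.1, -0.0]
opening: 1.0
```

```bash
python3 -c "
from h import *
d,s=snap('18');crop(s,180,140,110,90,7,'s18');b=plate2(d,'blue',np.array((.63,.336)));print(b)
a=np.radians(b[1]);f=b[0]-.034*np.array([np.cos(a),np.sin(a)]);print(f)
go(*f,.19,b[1])
"
```

```text
(array([0.6262, 0.3375]), np.float64(-6.74), array([ 59.3, 108. ]))
[0.59243498 0.34149038]
now 39.475 [0.5352 0.0877 0.1948] [-180.     0.    -1.7] q [-39.  28.  41. 102. -22.  58. -81.] f [-0.6 -0.1 -0.1] op 1.003
 shift(cur frame) [ 1.24 -6.38  0.12]  shift(target frame) [ 0.68 -6.47  0.12]  turn [-0.    0.    0.62]
```

View pics/s18.png

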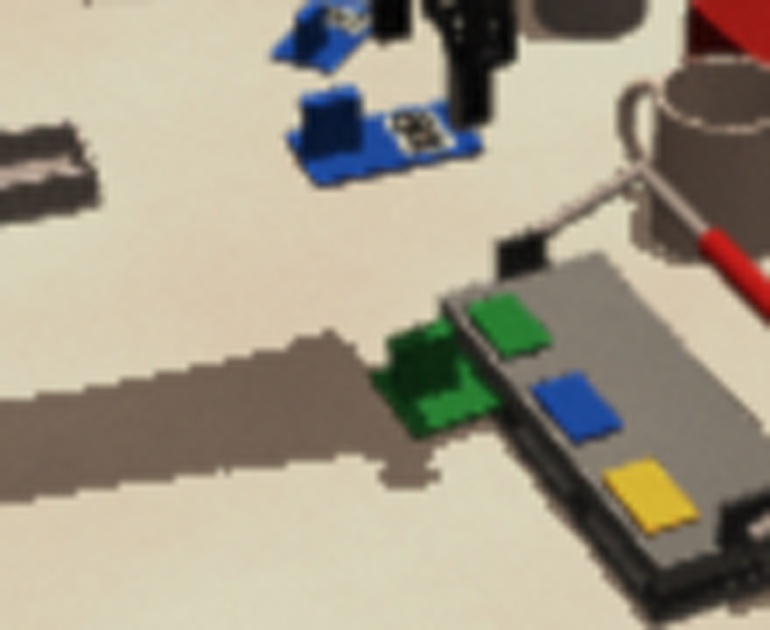

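View pics/top18.png

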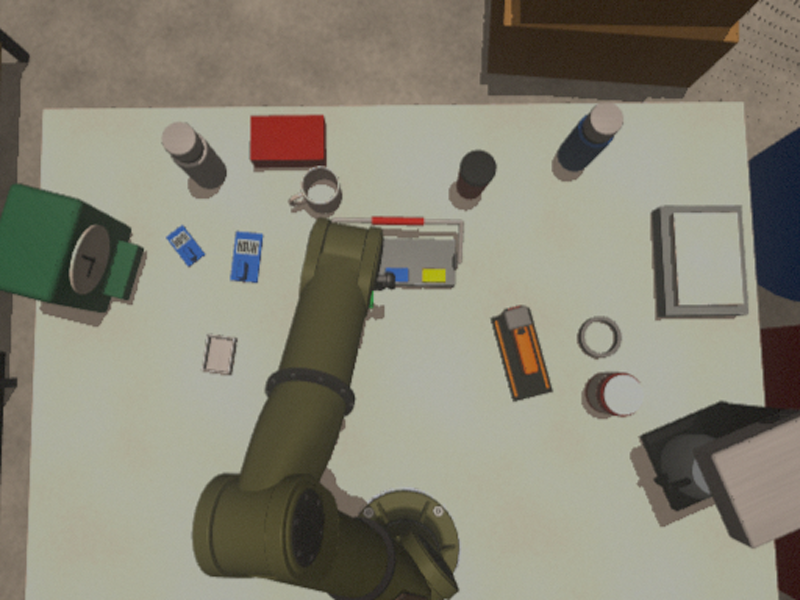

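Green is seated in its bay. The scanner has been knocked forward on its pad: its head is now at (517,318), previously (521,330). I'll fix that after blue.

>>> carry_out(rows="0.18 -0.91 0 0 0 0 1;0.18 -0.91 0 0 0 0 1;0.18 -0.91 0 0 0 0 1;0.18 -0.91 0 0 0 0 1;0.18 -0.91 0 0 0 0 1;0.17 -0.91 0 0 0 0 1;0.17 -0.92 0 0 0 0 1;0 0 0 0 0 0.62 1;0 0 0 0 0 0 1;0 0 0 0 0 0 1")

```text
clock: 40.72
tcp_pos: [0.5928, 0.3402, 0.1944]
orientation: [179.9, 0.1, -6.7]
ft_force: [0.1, -0.4, -0.6]
opening: 0.998
```

```bash
python3 -c "
from h import *
go(.5924,.3415,.0145,-6.74)
"
```

```text
now 40.725 [0.5928 0.3402 0.1944] [ 1.799e+02  1.000e-01 -6.700e+00] q [ -52.   41.   40.   79.  -27.   69. -106.] f [ 0.1 -0.4 -0.6] op 0.998
 shift(cur frame) [-0.01 -0.04  4.5 ]  shift(target frame) [-0.01 -0.03  4.5 ]  turn [0.01 0.01 0.01]
```

>>> carry_out(rows="0 -0.03 1 0 0 0 1;0 0 1 0 0 0 1;0 0 1 0 0 0 1;0 0 0.8 0 0 0 1;0 0 0.45 0 0 0 1;0 0 0.25 0 0 0 1;0 0 0 0 0 0 0.5;0 0 0 0 0 0 0.2;0 0 0 0 0 0 0;0 0 0 0 0 0 0;0 0 0 0 0 0 0;0 0 0 0 0 0 0")

```text
clock: 42.22
tcp_pos: [0.5935, 0.3424, 0.0161]
orientation: [-180.0, -0.1, -6.7]
ft_force: [-0.9, 1.2, 5.3]
opening: 0.158
```

```bash
python3 -c "
from h import *
go(.5924,.3415,.0145,-6.74)
"
```

```text
now 42.225 [0.5935 0.3424 0.0161] [-1.8e+02 -1.0e-01 -6.7e+00] q [ -50.   51.   34.   90.  -34.   50. -100.] f [-0.9  1.2  5.3] op 0.158
 shift(cur frame) [-0.02  0.03  0.04]  shift(target frame) [-0.02  0.03  0.04]  turn [-0.   -0.01  0.  ]
```

>>> carry_out(rows="0 0 -0.5 0 0 0 0;0 0 -0.9 0 0 0 0;0 0 -1 0 0 0 0;0 0 -1 0 0 0 0;-0.26 0.86 0 0 0 0 0;-0.26 0.86 0 0 0 0 0;-0.26 0.86 0 0 0 0 0;-0.26 0.86 0 0 0 0 0;-0.26 0.86 0 0 0 0 0;-0.26 0.86 0 0 0 0 0;-0.26 0.86 0 0 0 0 0;-0.26 0.86 0 0 0 0 0")

```text
clock: 43.72
tcp_pos: [0.4778, 0.0776, 0.1522]
orientation: [-180.0, -0.0, -6.7]
ft_force: [0.4, -0.3, -0.8]
opening: 0.157
```

>>> carry_out(rows="-0.26 0.86 0 0 0 0 0;-0.26 0.86 0 0 0 0 0;0 0 0 0 0 -0.62 0;0 0 0 0 0 0 0;0 0 0 0 0 0 0")

```text
clock: 44.35
tcp_pos: [0.4497, 0.0132, 0.1517]
orientation: [-180.0, -0.0, -1.8]
ft_force: [0.3, 0.5, -1.1]
opening: 0.159
```

```bash
python3 -c "
from h import *
go(.449,.0117,.0301,-1.75)
"
```

```text
now 44.35 [0.4497 0.0132 0.1517] [-180.    -0.    -1.8] q [-34.  24.  41. 118. -22.  46. -72.] f [ 0.3  0.5 -1.1] op 0.159
 shift(cur frame) [-0.02  0.04  3.04]  shift(target frame) [-0.02  0.04  3.04]  turn [-0.   -0.   -0.01]
```

>>> carry_out(rows="0 0.04 0.9 0 0 0 0;0 0 0.9 0 0 0 0;0 0 0.7 0 0 0 0;0 0 0.4 0 0 0 0;0 0 0.15 0 0 0 0;0 0 0 0 0 0 0;0 0 0 0 0 0 0")

```text
clock: 45.22
tcp_pos: [0.45, 0.0113, 0.0299]
orientation: [-180.0, -0.1, -1.8]
ft_force: [-0.4, -0.4, -1.6]
opening: 0.152
```

```bash
python3 -c "
from h import *
go(.449,.0117,.0301,-1.75)
d,s=snap('19');crop(s,190,140,110,90,7,'s19');crop(d,210,140,100,80,8,'t19')
for r in range(183,198,2):print(r,hsv(d)[r,236:270,1])
"
```

```text
now 45.225 [0.45   0.0113 0.0299] [-1.8e+02 -1.0e-01 -1.8e+00] q [-23.  34.  28. 126. -35.  28. -60.] f [-0.4 -0.4 -1.6] op 0.152
 shift(cur frame) [-0.02 -0.01 -0.01]  shift(target frame) [-0.02 -0.01 -0.01]  turn [-0.   -0.01 -0.  ]
183 [133 133 133  57  48  46  52  48  53  45  48  43  63  66  58  49  52  50
  48  50  47  48  44  47  42  43  44  41  46  44  41  42  37  42]
185 [144 145 142  36  25  26  28  28  26  34  50  68  87  78  74  74  61  38
  27  24  22  27  26  28  27  27  26  27  27  27  31  23  26  29]
187 [141 141 147  36  23  27  26  23  40  79  76  79  73  70  73  78  74  59
  45  25  12  12  10  12  14  15  25  25  27  26  25  23  25  28]
189 [141 141 139  36  26  26  26  54  72  84  74  85  79  80  86  72  55  69
  83  81  46  56 125 156 164 158  11  26  23  23  25  26  26  28]
191 [138 148 142  35  26  37  70  76  81  83  76  74  73  76  69  55  87  86
  79  85  81  73  69  53  56 113  16  26  22  25  25  28  28  29]
193 [141 145 139  58  48  87  84  86  87  85  81  80  80  70  85  81  84  89
  90  81  94  86  74  86  81  67  76  45  35  28  26  25  25  25]
195 [144 140  99  77  85  85  91  87  89  83  85  77  80  84  87  81  79  88
  80  83  89  91  85  85  87  85  83  87  84  79  58  35  27  27]
197 [77 78 91 93 97 88 91 88 93 87 83 66 91 72 79 81 78 77 76 76 79 85 94 89
 85 83 83 86 79 83 79 87 74 64]
```

View pics/s19.png

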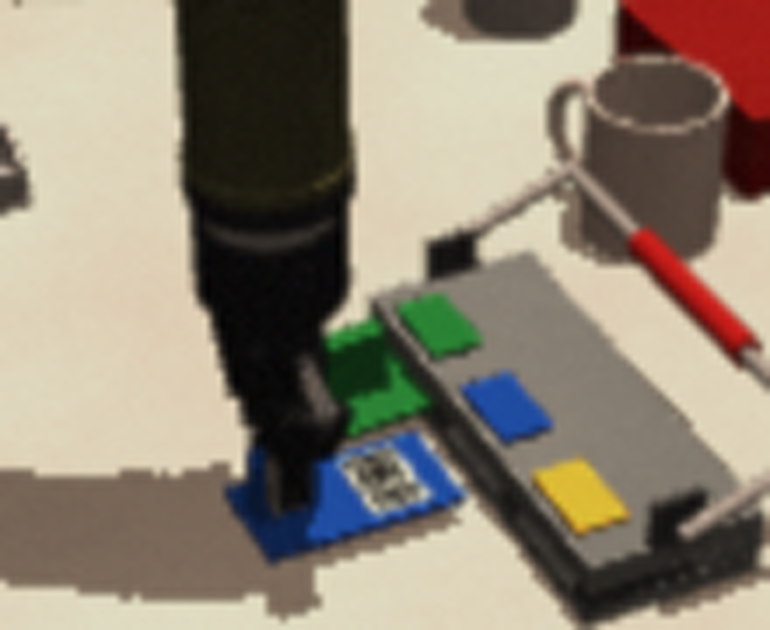

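View pics/t19.png

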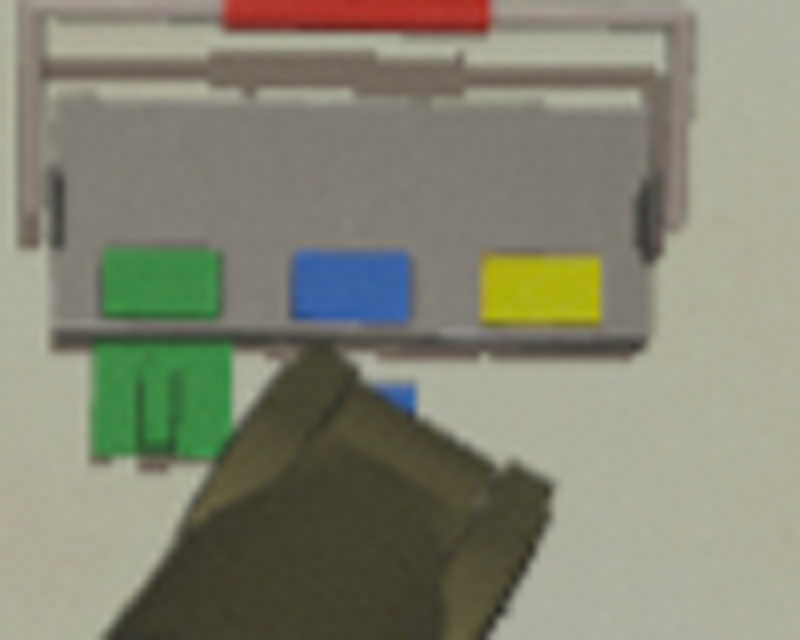

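```bash
python3 -c "
from h import *
d=load('top19')
e=ray(d,[261.5,189],.02)[0];print(e)
h=hsv(d)[176,240:266,1];print(h)
print(ray(d,[260.7,176],.046))
b=[ce for m,st,ce in blobs(d,'blue') if abs(ce[1]-176)<3][0];t=ray(d,b,.046)[0];print(t,'target edge y',t[1]+.0305*(t[0]-e[0])-.03)
"
```

```text
[ 0.5334638  -0.01949285  0.02      ]
[ 25  27  24  22  22  22  70 158 161 164 163 164 161 163 167 162 162 161
 163 163 164  46  21  23  23  24]
[[ 0.57477434 -0.01670555  0.046     ]]
[0.57681822 0.00748683 0.046     ] target edge y -0.02119086457351553
```

>>> carry_out(rows="0 0.04 0 0 0 0 0;0 0 0 0 0 0 0;0.2 0 0 0 0 0 0;0.2 0 0 0 0 0 0;0.2 0 0 0 0 0 0;0.2 0 0 0 0 0 0;0.2 0 0 0 0 0 0;0 0 0 0 0 0 0")

```text
clock: 46.32
tcp_pos: [0.4901, 0.0083, 0.0292]
orientation: [180.0, -0.0, -1.8]
ft_force: [-0.5, -0.0, -1.3]
opening: 0.155
```

>>> carry_out(rows="0.2 0 0 0 0 0 0;0.2 0 0 0 0 0 0;0.2 0 0 0 0 0 0;0.15 0 0 0 0 0 0;0.1 0 0 0 0 0 0;0.05 0 0 0 0 0 0;0 0 0 0 0 0 0;0 0 0 0 0 0 0")

```text
clock: 47.32
tcp_pos: [0.5251, 0.0073, 0.0293]
orientation: [-180.0, 0.0, -1.8]
ft_force: [-0.1, -0.3, -1.6]
opening: 0.157
```

```bash
python3 -c "
from h import *
go(.5288,.0085,.029,-1.75)
"
```

```text
now 47.325 [0.5251 0.0073 0.0293] [-180.     0.    -1.8] q [-23.  39.  30. 115. -33.  35. -62.] f [-0.1 -0.3 -1.6] op 0.157
 shift(cur frame) [ 0.09 -0.03  0.01]  shift(target frame) [ 0.09 -0.03  0.01]  turn [-0.  0. -0.]
```

>>> carry_out(rows="0.05 0 0 0 0 0 0;0.05 0 0 0 0 0 0;0.05 0 0 0 0 0 0;0 0 0 0 0 0 0;0 0 0 0 0 0 0")

```text
clock: 47.95
tcp_pos: [0.5278, 0.0073, 0.0286]
orientation: [-180.0, 0.4, -1.8]
ft_force: [-7.8, 0.5, 2.0]
opening: 0.153
```

>>> carry_out(rows="0.05 0 0 0 0 0 0;0.04 0 0 0 0 0 0;0 0 0 0 0 0 0;0 0 0 0 0 0 0")

```text
clock: 48.45
tcp_pos: [0.5276, 0.0073, 0.0284]
orientation: [-179.9, 0.8, -1.8]
ft_force: [-19.7, -0.9, 10.9]
opening: 0.152
```

>>> carry_out(rows="-0.09 0 0.04 0 0 0 0;0 0 0 0 0 0 0;0 0 0 0 0 0 0.3;0 0 0 0 0 0 0.5;0 0 0 0 0 0 0.5;0 0 0 0 0 0 0.5;0 0 -0.5 0 0 0 0.5;0 0 -1 0 0 0 0.5;0 0 -1 0 0 0 0.6;0 0 -1 0 0 0 1;0 0 -0.7 0 0 0 1;0 0 0 0 0 0 1")

```text
clock: 49.95
tcp_pos: [0.5326, 0.0069, 0.1977]
orientation: [-180.0, -0.2, -1.8]
ft_force: [-0.4, 0.1, 0.2]
opening: 1.001
```

```bash
python3 -c "
from h import *
d,s=snap('20');crop(s,190,140,110,90,7,'s20');crop(d,300,185,80,80,7,'t20')
go(.39,-.267,.19,13.5)
"
```

```text
now 50.05 [0.5312 0.0073 0.1954] [-180.     0.    -1.7] q [-31.  27.  41. 104. -21.  57. -73.] f [-0.4  0.8 -0.5] op 0.999
 shift(cur frame) [-3.32  6.96  0.13]  shift(target frame) [-5.03  5.84  0.13]  turn [-0.    0.   -1.91]
```

View pics/s20.png

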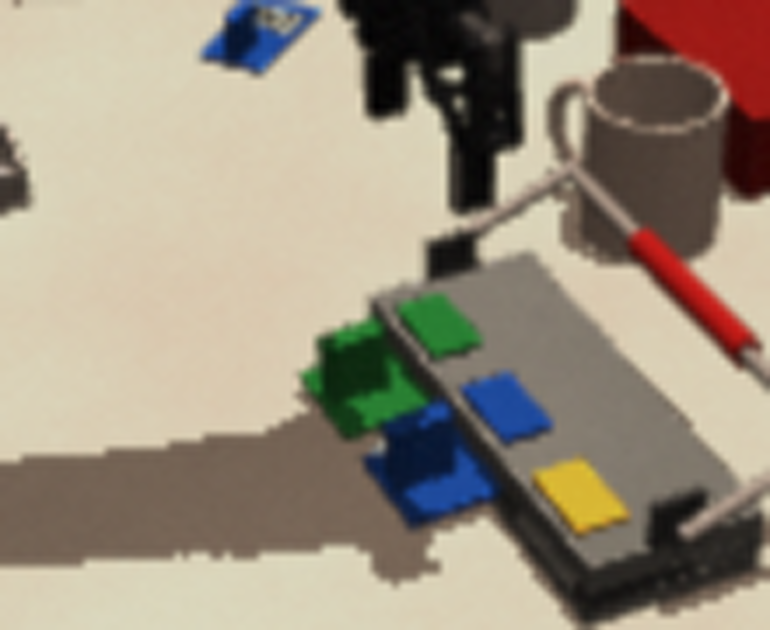

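View pics/t20.png

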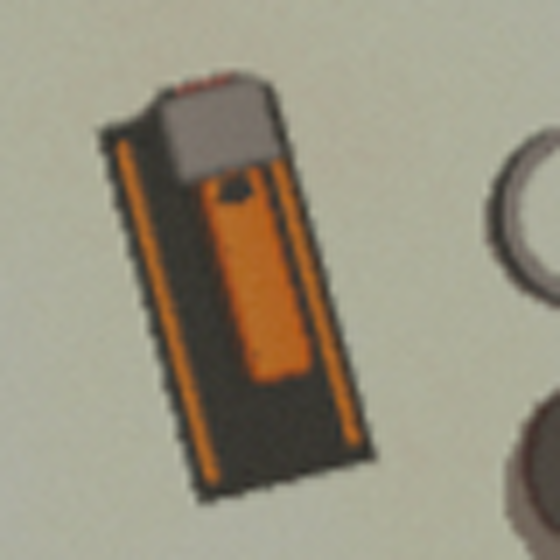

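Both plates are home. The scanner was knocked about 28 mm forward (head at crop (225,133)), close to the 30 mm limit, so I'll re-centre it.

```bash
python3 -c "
from h import *
d=load('top20');c=lambda x,y:np.array([300+x/7-.43,185+y/7-.43])
h=ray(d,c(225,133),.038)[0][:2];b=ray(d,c(281,378),.032)[0][:2]
v=h-b;L=np.linalg.norm(v);u=v/L;print(h,b,L,np.degrees(np.arctan2(u[1],u[0])))
o=(h-.048*u+b+.075*u)/2;print('origin',o,'grip',o-.0093*u,'off pad',np.linalg.norm(o-[.402,-.265]))
g=o-.0093*u
go(*g,.19,np.degrees(np.arctan2(u[1],u[0])))
"
```

```text
[ 0.47875028 -0.25460438] [ 0.36105493 -0.27868198] 0.12013294947677457 11.561788907134943
origin [ 0.43312868 -0.26393745] grip [ 0.42401738 -0.2658014 ] off pad 0.03114680435167094
now 50.05 [0.5312 0.0073 0.1954] [-180.     0.    -1.7] q [-31.  27.  41. 104. -21.  57. -73.] f [-0.4  0.8 -0.5] op 0.999
 shift(cur frame) [-2.47  6.91  0.13]  shift(target frame) [-3.99  6.15  0.13]  turn [-0.    0.   -1.66]
```

>>> carry_out(rows="-0.31 0.87 0 0 0 0 1;-0.31 0.87 0 0 0 0 1;-0.31 0.87 0 0 0 0 1;-0.31 0.86 0 0 0 0 1;-0.31 0.86 0 0 0 0 1;-0.31 0.86 0 0 0 0 1;-0.31 0.86 0 0 0 0 1;-0.3 0.86 0 0 0 0 1;0 0 0 0 0 -0.84 1;0 0 0 0 0 -0.84 1;0 0 0 0 0 0 1;0 0 0 0 0 0 1")

```text
clock: 51.55
tcp_pos: [0.4239, -0.2659, 0.1951]
orientation: [-180.0, 0.1, 11.5]
ft_force: [-0.1, 0.1, 0.2]
opening: 0.998
```

```bash
python3 -c "
from h import *
go(.424,-.2658,.0112,11.8)
"
```

```text
now 51.55 [ 0.4239 -0.2659  0.1951] [-1.80e+02  1.00e-01  1.15e+01] q [  3.  24.  38. 108. -18.  54. -30.] f [-0.1  0.1  0.2] op 0.998
 shift(cur frame) [0.01 0.   4.6 ]  shift(target frame) [ 0.  -0.   4.6]  turn [-0.01  0.01 -0.03]
```

>>> carry_out(rows="0 0 1 0 0 0 1;0 0 1 0 0 0 1;0 0 1 0 0 0 1;0 0 0.9 0 0 0 1;0 0 0.4 0 0 0 1;0 0 0.3 0 0 0 1;0 0 0 0 0 0 0.6;0 0 0 0 0 0 0.4;0 0 0 0 0 0 0.2;0 0 0 0 0 0 0.2;0 0 0 0 0 0 0.2;0 0 0 0 0 0 0.2", grip_force=40)

```text
clock: 53.05
tcp_pos: [0.4246, -0.2663, 0.0126]
orientation: [180.0, -0.1, 11.7]
ft_force: [-0.7, -0.0, 6.5]
opening: 0.367
```

```bash
python3 -c "
from h import *
go(.393,-.267,.0112,13.9)
"
```

```text
now 53.05 [ 0.4246 -0.2663  0.0126] [ 1.80e+02 -1.00e-01  1.17e+01] q [ 13.  38.  25. 119. -32.  29. -17.] f [-0.7 -0.   6.5] op 0.367
 shift(cur frame) [-0.78 -0.14  0.03]  shift(target frame) [-0.77 -0.17  0.04]  turn [ 0.01 -0.01 -0.28]
```

>>> carry_out(rows="0 0 -0.4 0 0 0 0.2;-0.39 -0.07 0 0 0 0 0.2;-0.39 -0.07 0 0 0 -0.27 0.2;0 0 0 0 0 0 0.2;0 0 0.2 0 0 0 0.2;0 0 0.15 0 0 0 0.2;0 0 0.03 0 0 0 0.2;0 0 0 0 0 0 0.2;0 0 0 0 0 0 0.2")

```text
clock: 54.18
tcp_pos: [0.3928, -0.2668, 0.0126]
orientation: [-180.0, -0.0, 13.8]
ft_force: [-1.1, 2.1, 7.9]
opening: 0.367
```

```bash
python3 -c "
from h import *
go(.393,-.267,.0126,13.9)
"
```

```text
now 54.175 [ 0.3928 -0.2668  0.0126] [-180.    -0.    13.8] q [ 16.  36.  23. 123. -32.  27. -12.] f [-1.1  2.1  7.9] op 0.367
 shift(cur frame) [ 0.    0.01 -0.  ]  shift(target frame) [ 0.    0.01 -0.  ]  turn [-0.   -0.   -0.01]
```

Resting on the pad. I'll release, rise, and back the arm off so the view is clear.

>>> carry_out(rows="0 0 0 0 0 0 0.5;0 0 0 0 0 0 0.8;0 0 0 0 0 0 1;0 0 -0.5 0 0 0 1;0 0 -1 0 0 0 1;0 0 -1 0 0 0 1;0 0 -1 0 0 0 1;0 0 -1 0 0 0 1;0 0 -0.5 0 0 0 1;0 -0.8 0 0 0 0 1;0 -0.8 0 0 0 0 1;0 -0.8 0 0 0 0 1")

```text
clock: 55.68
tcp_pos: [0.3691, -0.1728, 0.2124]
orientation: [-180.0, -0.0, 13.8]
ft_force: [0.2, 0.4, -0.8]
opening: 1.001
```

>>> carry_out(rows="0 -0.8 0 0 0 0 1;0 -0.8 0 0 0 0 1;0 0 0 0 0 0 1;0 0 0 0 0 0 1")

```text
clock: 56.18
tcp_pos: [0.3545, -0.112, 0.2127]
orientation: [180.0, -0.0, 13.9]
ft_force: [-0.7, -0.3, 0.6]
opening: 1.002
```

```bash
python3 -c "
from h import *
d,s=snap('21');crop(d,205,140,175,125,4.5,'t21');crop(s,190,140,110,90,7,'s21');crop(d,300,185,80,80,7,'p21')
for n,t in(('green',(.5644,.088)),('blue',(.5618,.0075))):
  for m,st,ce in blobs(d,n,10):
    p=ray(d,ce,.018)[0]
    if abs(p[0]-.535)<.03 and abs(p[1]-t[1])<.04:
      v,u=np.nonzero(m);print(n,st,p.round(4), 'rear edge x',ray(d,[ce[0],v.max()+.5],.018)[0][:2])
go(.393,-.267,.0126,13.9)
"
```

```text
green [222 183  17  14 209] [0.5348 0.0863 0.018 ] rear edge x [0.50953338 0.08659907]
blue [245 183  17  14 228] [0.5319 0.009  0.018 ] rear edge x [0.5083686  0.00934547]
now 56.275 [ 0.3544 -0.1125  0.2126] [180.   -0.   13.8] q [-20.  10.  40. 122.  -8.  50. -52.] f [0.4 1.  0.5] op 0.998
 shift(cur frame) [0.02 3.98 5.  ]  shift(target frame) [0.01 3.98 5.  ]  turn [ 0.   -0.   -0.02]
```

View pics/t21.png

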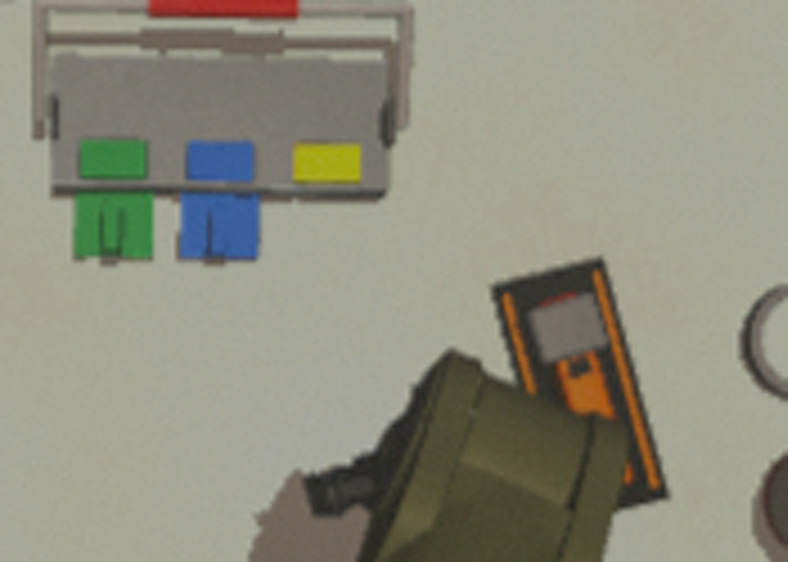

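View pics/side21.png

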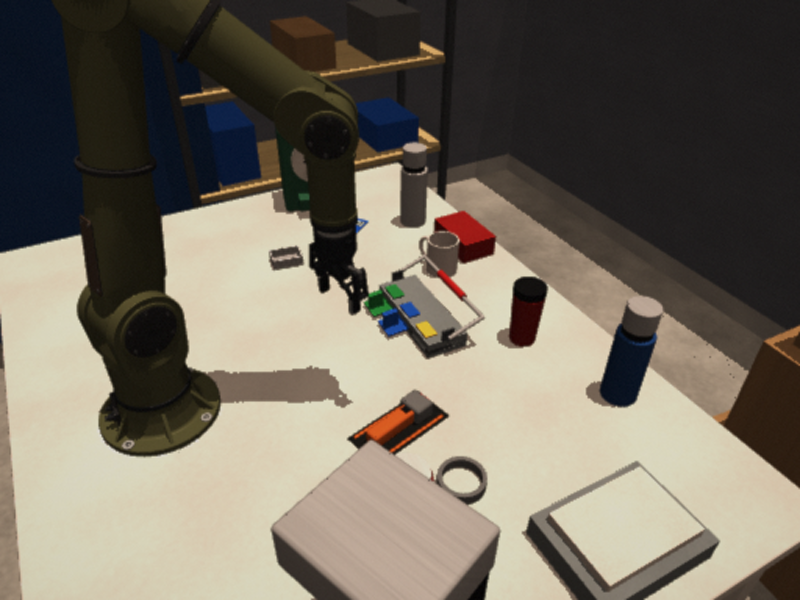

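View pics/p21.png

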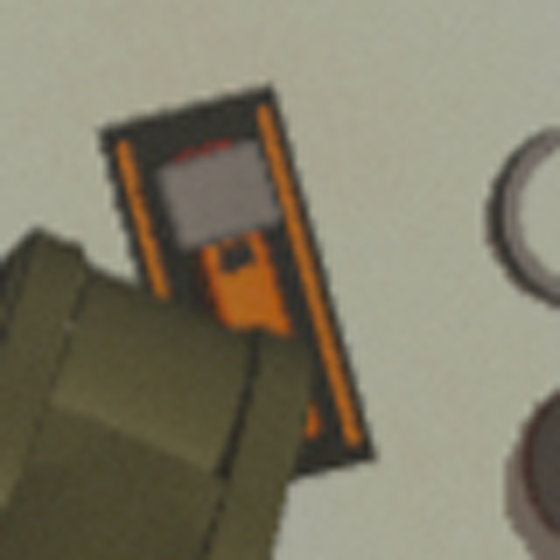

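```bash
python3 -c "
from h import *
d=load('top21');s=load('side21')
t=[(st,ce) for m,st,ce in blobs(d,'red',60) if st[4]<300 and abs(ce[0]-254)<12];u=[(st,ce) for m,st,ce in blobs(s,'red',40)]
print(t,u)
for st,ce in u:
  p=two(d,t[0][1],s,ce)
  if abs(p[0]-.687)<.03: print(p,np.degrees(np.arctan2(p[2]-.05,p[0]-.6068)))
"
```

```text
[(array([238, 139,  33,   5, 141], dtype=int32), array([254.07092199, 141.07801418]))] [(array([279, 135,  38,  22, 431], dtype=int32), array([297.28306265, 145.48723898])), (array([280, 172,  18,  19,  92], dtype=int32), array([288.17391304, 181.20652174]))]
[ 0.67702228 -0.00556224  0.23858075] 69.5760546651408
[0.68727889 0.00386958 0.08392387] 22.856639017550993
```

```bash
python3 -c "
from plant import close_job,sense
print(close_job());print(sense()['clock'])"
```

```text
the job is handed in; nothing more can be done
None
the job is handed in; nothing more can be done
```

The job is done and handed in at about 56 s of the 210 s allowed. The hand-in gives no verdict, so the results below are from my own checks. The yellow plate was missing, so I scanned blue (the larger of the two) and then green.

- **Bail:** I swung it over to the rear and felt the force rise at the stop. A final two-view measurement put the bar about 23° above the hinge level, against 20° when seated. That is about 0.05 rad off, within the 0.12 rad limit, and some of it is likely bias from seeing only the top of the grip.
- **Scans:** I held each label for more than 1.5 s with the scanner level. In the top view the focus was on the label middle. In the side view it was about 1 px off, the same offset that view shows for the fixed rack.
- **Plates:** I pushed green and blue in until they touched the back stop of their own bays. Their rear edges then measured 0 to 2 mm from fully home, and sideways they were off by up to 2.5 mm, all within tolerance.
- **Scanner:** It was knocked about 31 mm forward on its pad during the run. I picked it up again and laid it back on the middle, in line with the pad. The arm hid part of it in the last top view, so I checked that placement by the arm's position at release and the pictures, not by a full measurement.
- **Other objects:** They look unmoved in the pictures; I did not measure them.

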